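# Clamp a small print frame in its register bed

## Task

Draw the small print frame right out from under the low shelf, where only its front end can be reached, and let it go flat on the bench; then take it again, best by its grip block, lay it flat and centred in the register bed and let it go. Turn the four wing knobs clockwise in star order (near, far, left, right), first each to about 30 degrees; then in the same order again, near and left on to 60 degrees, far and right only until you feel them bite firmly on the frame, without forcing them. Leave the other things on the bench alone.

Things in the scene. Friction and masses are not known exactly. Their poses are not given: they have to be found in the camera images.
- frame_mid (a point): Aluminium-railed print frame, 140 (x) by 110 (y) mm, 0.28 to 0.46 kg, rails 16 wide, 20 high. Mid-frame stands a wooden grip block 14 thick (x), 60 long (y), 18 to 52 mm above its underside. This point: frame's middle, 26 mm above its underside (0.026 on the bench, 0.038 in the bed). Front rail's middle is 62 mm along -x; at the start about 60 mm of the frame's front sticks out of the shelf, the grip block is under it.
- rack: Low fixed shelf: plywood board 200 mm (x) by 250 mm (y), underside 62 mm and top 72 mm above the bench, legs at the corners, jars and a carton on its rear half. Origin on the bench under the board's middle; its open front edge is at x = -0.1 in this frame. The frame is clear of it when its middle is at x below -0.17.
- bed: Fixed grey-painted bed plate, 260 (x) by 230 (y) by 12 mm thick; origin: centre of its underside, x away from the robot. The frame belongs flat on its middle, its x along the bed's. Under each knob is an eccentric cam (disc radius 22 mm, 8 mm off the axis): it reaches 22 - 8 cos(angle + 1.047) mm from the axis; a centred frame's side is 25.8 mm away. Play per side: 6 to 8 mm at the start, 4 mm at 30 degrees.
- knob_near (a joint): Black wing knob, near (robot, -x) side of the bed: grip bar 15 mm thick, 40 long, 39 to 71 mm above the bench. Angle in rad, growing CLOCKWISE seen from above, range 0 to 1.95; starts slack at 0 to 0.2. At 0 its bar lies 2.44 rad (140 degrees) counterclockwise from the bed's x axis. Free turning takes 0.12 N m; it stays where left. Its axis is at (-95.8, -7.0) mm in the bed's frame, but up to 1.4 mm nearer to or farther from the frame (wear, unmeasured, differs for each).
- block_near: Thin steel washer (radius 13 mm) on the bed, 12 to 14 mm above the bench, at the nominal place of the near knob's axis; its x axis points towards the middle of the bed. The knob and its cam stand on it; their real axis is up to 1.4 mm off along this x.
- knob_far (a joint): Black wing knob, far (+x) side of the bed: grip bar 15 mm thick, 40 long, 39 to 71 mm above the bench. Angle in rad, growing CLOCKWISE seen from above, range 0 to 1.95; starts slack at 0 to 0.2. At 0 its bar lies 2.44 rad (140 degrees) counterclockwise from the bed's x axis. Free turning takes 0.12 N m; it stays where left. Its axis is at (+95.8, +7.0) mm in the bed's frame, but up to 1.4 mm nearer to or farther from the frame (wear, unmeasured, differs for each).
- block_far: Thin steel washer (radius 13 mm) on the bed, 12 to 14 mm above the bench, at the nominal place of the far knob's axis; its x axis points towards the middle of the bed. The knob and its cam stand on it; their real axis is up to 1.4 mm off along this x. With the near knob at 1.05 rad this one bites between 0.6 and 1.5 rad: its torque rises steeply. 0.15 N m above free is firm; cam forces over 45 N damage the frame.
- knob_left (a joint): Black wing knob, left (+y) side of the bed: grip bar 15 mm thick, 40 long, 39 to 71 mm above the bench. Angle in rad, growing CLOCKWISE seen from above, range 0 to 1.95; starts slack at 0 to 0.2. At 0 its bar lies 2.44 rad (140 degrees) counterclockwise from the bed's x axis. Free turning takes 0.12 N m; it stays where left. Its axis is at (-7.0, +80.8) mm in the bed's frame, but up to 1.4 mm nearer to or farther from the frame (wear, unmeasured, differs for each).
- block_left: Thin steel washer (radius 13 mm) on the bed, 12 to 14 mm above the bench, at the nominal place of the left knob's axis; its x axis points towards the middle of the bed. The knob and its cam stand on it; their real axis is up to 1.4 mm off along this x.
- knob_right (a joint): Black wing knob, right (-y) side of the bed: grip bar 15 mm thick, 40 long, 39 to 71 mm above the bench. Angle in rad, growing CLOCKWISE seen from above, range 0 to 1.95; starts slack at 0 to 0.2. At 0 its bar lies 2.44 rad (140 degrees) counterclockwise from the bed's x axis. Free turning takes 0.12 N m; it stays where left. Its axis is at (+7.0, -80.8) mm in the bed's frame, but up to 1.4 mm nearer to or farther from the frame (wear, unmeasured, differs for each).
- block_right: Thin steel washer (radius 13 mm) on the bed, 12 to 14 mm above the bench, at the nominal place of the right knob's axis; its x axis points towards the middle of the bed. The knob and its cam stand on it; their real axis is up to 1.4 mm off along this x. With the left knob at 1.05 rad this one bites between 0.6 and 1.5 rad: its torque rises steeply. 0.15 N m above free is firm; cam forces over 45 N damage the frame.
- squeegee: Wooden squeegee 180 mm long, bystander. Leave it where it is.
- ink_jar: Ink jar 90 mm high, bystander. Leave it where it is.
- ink_knife: Ink spatula 200 mm long, bystander. Leave it where it is.
- tape_roll: Cardboard tape roll 100 mm across, 25 mm high, bystander. Leave it where it is.
- mug: White mug 90 mm high, bystander. Leave it where it is.
- spray: Bottle 135 mm high, bystander. Leave it where it is.
- brush: Brush 180 mm long, bystander. Leave it where it is.
Not all that is in view belongs to the job. What is shaped like the part that bears frame_mid but pink is not meant.

How it is judged:
On the way, in this order (a step that is already met when the one before it is completed fails the run):
1. the frame is drawn right out from under the shelf and let go flat on the bench (x of frame_mid in the frame of rack below -0.165 m and height (world z) of frame_mid below 0.034 m and linear speed of frame below 0.02 m/s and contact force between the fingers and frame below 0.1 N), for 0.1 s.
2. the frame lies flat in the bed between the four knobs, let go (x of frame_mid in the frame of bed between -0.008 and 0.008 m and y of frame_mid in the frame of bed between -0.008 and 0.008 m and z of frame_mid in the frame of bed between 0.034 and 0.042 m and angle between frame_mid's own z axis and vertical below 0.05 rad and angle between the x axis of frame_mid and the x axis of bed, either way round below 0.1 rad and contact force between the fingers and frame below 0.1 N), for 0.1 s.
3. first pass: the near knob is brought to about 30 degrees (value of joint knob_near above 0.35 rad), for 0.1 s.
4. first pass: the far knob is brought to about 30 degrees (value of joint knob_far above 0.35 rad), for 0.1 s.
5. first pass: the left knob is brought to about 30 degrees (value of joint knob_left above 0.35 rad), for 0.1 s.
6. first pass: the right knob is brought to about 30 degrees (value of joint knob_right above 0.35 rad), for 0.1 s.
7. second pass: the near knob is brought to about 60 degrees (value of joint knob_near above 0.9 rad), for 0.1 s.
8. second pass: the far knob is tightened until near and far cams grip the frame (contact force between each of block_near, block_far and frame above 3 N), for 0.2 s.
9. second pass: the left knob is brought to about 60 degrees (value of joint knob_left above 0.9 rad), for 0.1 s.
10. second pass: the right knob is tightened until all four cams grip the frame (all of step 8 and contact force between each of block_left, block_right and frame above 3 N), for 0.2 s.
At the end, for the whole second after the job is handed in: The frame lies flat in the bed, within 4 mm of its centre and 0.1 rad of square, at rest and released, with each of the four cams pressing on it with at least 3 N and each knob beyond 0.5 rad (all of step 10 and x of frame_mid in the frame of bed between -0.004 and 0.004 m and y of frame_mid in the frame of bed between -0.004 and 0.004 m and z of frame_mid in the frame of bed between 0.034 and 0.042 m and angle between frame_mid's own z axis and vertical below 0.05 rad and angle between the x axis of frame_mid and the x axis of bed, either way round below 0.1 rad and contact force between the fingers and frame below 0.1 N and linear speed of frame below 0.01 m/s and value of joint each of knob_near, knob_far, knob_left, knob_right above 0.5 rad); the robot touches nothing.
It fails at once if a knob goes past the first pass (over 0.85 rad) while another has not had its first turn (under 0.3 rad) (value of joint any of knob_near, knob_far, knob_left, knob_right above 0.85 rad and value of joint any of knob_near, knob_far, knob_left, knob_right below 0.3 rad).
It fails at once if a cam presses the frame with more than 45 N (contact force between any of block_near, block_far, block_left, block_right and frame above 45 N).
It fails at once if a bystander is moved more than 40 mm (distance of any of squeegee, ink_jar, ink_knife, tape_roll, mug, spray, brush from where it was at the start of the episode above 0.04 m).
It also fails if it takes over 72 s, if anything falls off the work surface, if the arm or the gripper's body presses on something with over 40 N, if the wrist force passes 120 N, or if a joint passes its speed limit or range.

## Robot

A 6-joint arm with a two-finger parallel gripper is mounted at the origin on the work surface. World frame = base frame: x ahead of the robot, y to its left, z up, the work surface at z = 0. Lengths are in m, angles in rad, forces in N, time in s.
With the tool pointing down it reaches from about 0.35 to 0.925 m from the base axis. Payload 6.4 kg.
Tool frame: the origin (TCP) lies on the centre line of the jaws, within the pads' length; the fingertips stand ahead of it and the grasp point (between the pads) lies 2 mm behind it (nose_length is the y of the fingertips in the tool frame, in m); y points along the fingers, x is the direction in which the jaws open and shut, and the axes are right-handed (so a half turn about y gives the same grasp; the last joint's range is limited). The gripper opens to 85 mm and grips with 20 to 120 N. Pads are 22 mm wide; open, the fingers measure 114 mm over their backs; the gripper's body (76 mm by 85 mm) begins 54 mm behind the grasp point. The pads swing forward as they close: fully open they stand 13 mm farther back than shut.
Start: joints at [-1.346, 0.245, 1.558, -0, 1.339, -0.174], TCP at [0.252, -0.599, 0.248] pointing down, gripper open.
Joint ranges: [-3.13, 3.13], [-1.02, 2.26], [0.13, 2.54], [-0.95, 4.09], [0.21, 2.88], [-2.74, 2.74]. Speed limits (rad/s): [2.57, 2.57, 3.14, 3.14, 3.14, 3.14].

## Interface

Orientations are given as a rotation vector (axis times angle).
In Python, from bench import * gives the robot as it stands.
- The arm moves only by the tool step_arm, never from a script. Its argument "targets" is text: rows parted by semicolons, each of 7 numbers parted by spaces: the shift along the tool's x, y, z in mm, then the turn, a rotation vector about the tool's x, y, z in degrees, then the gripper command: -1 is fully open, 1 is shut, values between are in proportion. In form: tx ty tz rx ry rz hand; .... A call has exactly 8 rows; each row shifts and turns the pose as measured when the row begins, along the tool's axes as they then stand; what a row does not reach is not made up. A row lasts 1/8 s, in which the tool goes at most 62.5 mm and 10.7 degrees, less where a joint would pass 70% of its speed; a pose out of reach is approached as far as the arm can. A call with a gripper value outside its range is refused whole. The fingers move at their own pace and stop on an object; the grip force is fixed at half the most. Time passes only in rows, so rows that do not move let the fingers close, or fill a call up. It gives the time, the measured TCP pose, the force and the opening at its end, in the units of the state.
- state(): the state, without advancing time (a new reading comes with each control period).
- snapshot(name): name is "scene" or "side" or "wrist"; returns a dict with "img" (384x512x3 uint8, blue, green, red), "z_map" (384x512 float32, m along the optical axis (not along the pixel's ray), 0 where there is no reading), "camera_matrix" (3x3 intrinsics, pixels), "rvec" (rotation vector, rad) and "tvec" (3), from world to camera coordinates, as OpenCV has them. Camera axes: x right, y down, z forward; pixel columns grow to the right and rows downward; lengths in m; the calibration is good to about 2 mm. A picture is of the moment at which its call begins.
- job_done(): hands the job in, once; it reports no verdict.
The state is a dict: "time": time; "q": joint angles; "joint_vel": joint speeds; "joint_torque": joint torques, N m; "ee_pos": TCP position; "tcp_rot": TCP orientation; "contact_force": force on the tool from outside, world axes, zero at the start; "ft_torque": the same for the moment, N m; "finger_gap": finger opening in m.
Only numpy, scipy, OpenCV 4.12 (cv2) and the standard library are available. Lean on these libraries where they do the work, as an engineer would, in place of code of your own. Each camera call takes 0.05 s, during which the arm holds its last target.

## Working session

There is one attempt and no reset: what is moved stays moved. The work goes in short steps, Python scripts to look and compute and a tool call to move; the robot and the scene stay as the last step left them, time stands still between calls to the robot, and variables do not carry over. Pictures are saved under pics/ and viewed, and the job is handed in when it is done.

Besides the shell and the picture viewer there is one more tool, called after "Emit:" as name(argument=value, ...), one argument or row to a line, values as JSON. step_arm: Moves the arm, as the interface text tells. Its arguments: {"type":"object","properties":{"targets":{"type":"string"}},"required":["targets"]}

```bash
ls; mkdir -p pics; python3 - <<'E'
from bench import *
import cv2,numpy as np
s=state();print({k:np.round(v,3) for k,v in s.items()})
for n in ["scene","side","wrist"]:
    d=snapshot(n);cv2.imwrite(f"pics/{n}0.png",d["img"]);np.savez(f"pics/{n}0.npz",**d)
    print(n,d["camera_matrix"].round(1).tolist(),d["rvec"],d["tvec"])
E
```

```text
pics
{'time': np.float64(0.0), 'q': array([-1.346,  0.246,  1.559, -0.   ,  1.339, -0.174]), 'joint_vel': array([-0.001,  0.   , -0.003,  0.001,  0.001, -0.001]), 'joint_torque': array([-1.0000e-03, -4.2951e+01, -3.2612e+01, -0.0000e+00,  5.0000e-03,
       -0.0000e+00]), 'ee_pos': array([ 0.252, -0.598,  0.247]), 'tcp_rot': array([-1.371,  0.912, -0.909]), 'contact_force': array([-0.049,  0.961, -0.228]), 'ft_torque': array([-0.071, -0.001,  0.002]), 'finger_gap': np.float64(0.085)}
scene [[462.4, 0.0, 250.8], [0.0, 462.4, 193.3], [0.0, 0.0, 1.0]] [ 2.04963672  0.82226492 -0.44079641] [-0.32971433 -0.1142419   1.82761874]
side [[370.3, 0.0, 259.0], [0.0, 370.3, 191.9], [0.0, 0.0, 1.0]] [ 0.87430969 -2.51604446  1.08933254] [0.35212111 0.23240747 0.88990793]
wrist [[308.2, 0.0, 258.1], [0.0, 308.2, 196.8], [0.0, 0.0, 1.0]] [-2.41815439  1.60468769  0.22845462] [-0.64881216 -0.03565757  0.38029481]
```

View pics/scene0.png

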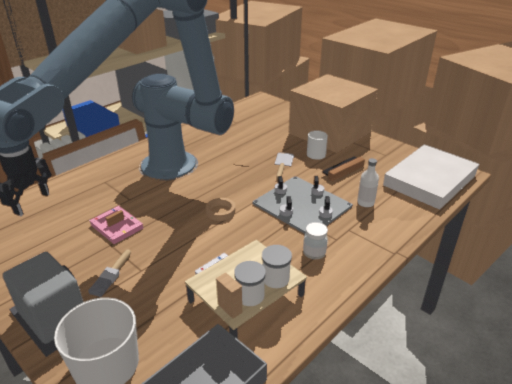

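View pics/side0.png

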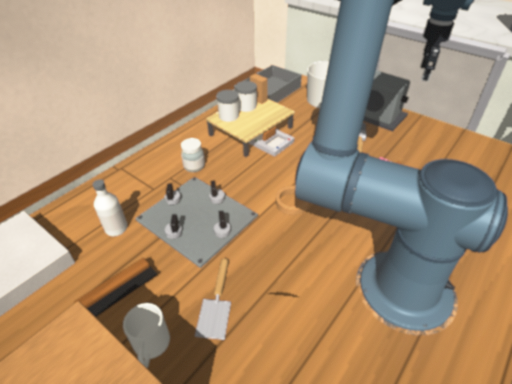

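View pics/wrist0.png

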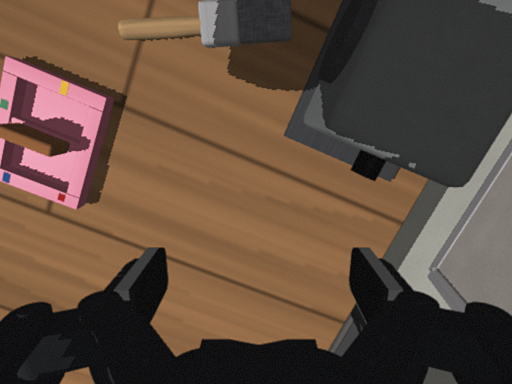

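Candidates for the frame: a pink frame at scene (117,224), which is the decoy, and a silver frame front poking out of the shelf at scene (212,264) / side (273,142), which fits the description. I'll check that one in close crops and take measurements.

```bash
cat > h.py <<'E'
import cv2,numpy as np
from scipy.spatial.transform import Rotation as R
def load(f): return dict(np.load(f))
def cam(d):
    M,_=cv2.Rodrigues(d["rvec"]);return M,np.array(d["tvec"]).ravel(),d["camera_matrix"]
def cloud(d):
    M,t,K=cam(d);z=d["z_map"];h,w=z.shape
    u,v=np.meshgrid(np.arange(w),np.arange(h))
    P=np.stack([(u-K[0,2])/K[0,0]*z,(v-K[1,2])/K[1,1]*z,z],-1)
    W=(P-t)@M; W[z<=0]=np.nan
    return W
def ray(d,px,zp):
    M,t,K=cam(d);px=np.atleast_2d(px).astype(float)
    r=np.c_[(px[:,0]-K[0,2])/K[0,0],(px[:,1]-K[1,2])/K[1,1],np.ones(len(px))]@M
    c=-M.T@t; return c+r*((zp-c[2])/r[:,2])[:,None]
def proj(d,X):
    M,t,K=cam(d);p=np.atleast_2d(X)@M.T+t
    return np.c_[p[:,0]/p[:,2]*K[0,0]+K[0,2],p[:,1]/p[:,2]*K[1,1]+K[1,2]]
E
python3 - <<'E'
from h import *
for n,(x0,y0,x1,y1) in {"scene":(170,150,370,330),"side":(120,60,320,270)}.items():
    d=load(f"pics/{n}0.npz");c=cv2.resize(d["img"][y0:y1,x0:x1],None,fx=3,fy=3,interpolation=cv2.INTER_CUBIC)
    if c.shape[0]>600:c=cv2.resize(c,None,fx=.95,fy=.95)
    cv2.imwrite(f"pics/{n}0c.png",c); print(c.shape)
    W=cloud(d)
    pts={"scene":[(212,264),(200,270),(225,256),(247,285),(302,205),(117,224)],"side":[(273,142),(250,120),(198,215),(270,150)]}[n]
    for p in pts: print(n,p,W[p[1],p[0]].round(3))
E
```

```text
(540, 600, 3)
scene (212, 264) [ 0.568 -0.275  0.022]
scene (200, 270) [ 0.56  -0.313  0.019]
scene (225, 256) [ 0.569 -0.224  0.019]
scene (247, 285) [ 0.784 -0.35   0.145]
scene (302, 205) [0.567 0.139 0.012]
scene (117, 224) [ 0.203 -0.357  0.016]
(598, 570, 3)
side (273, 142) [ 0.606 -0.279  0.006]
side (250, 120) [ 0.692 -0.256  0.074]
side (198, 215) [0.556 0.144 0.012]
side (270, 150) [ 0.575 -0.22   0.019]
```

View pics/scene0c.png

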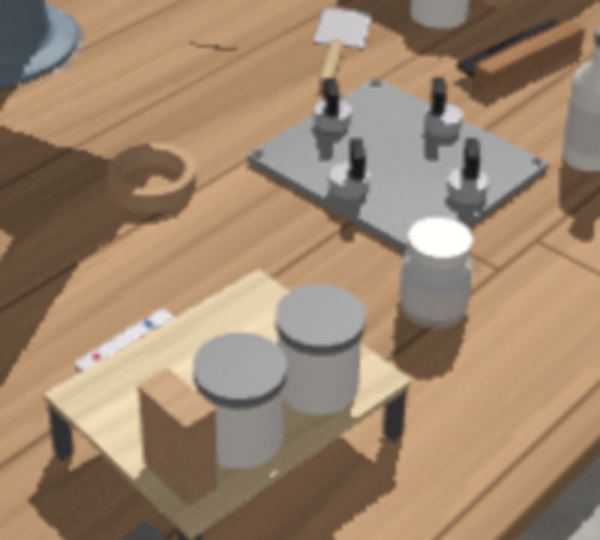

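View pics/side0c.png

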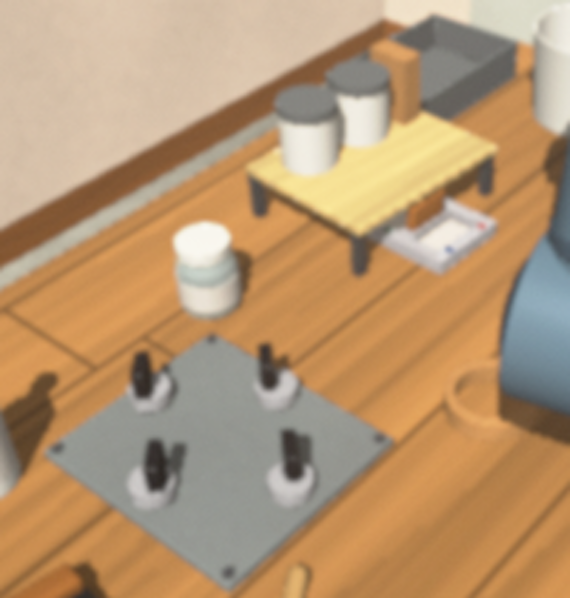

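```bash
python3 - <<'E'
from h import *
import bench
print([n for n in dir(bench) if not n.startswith('_')], getattr(bench,'nose_length',None))
s=bench.state();r=R.from_rotvec(s["tcp_rot"]).as_matrix();print(r.round(3))
for n in ["scene","side"]:
    d=load(f"pics/{n}0.npz");W=cloud(d);hsv=cv2.cvtColor(d["img"],cv2.COLOR_BGR2HSV)
    z=W[...,2]
    # bed: low saturation, z~.012
    m=(abs(z-.012)<.004)&(hsv[...,1]<60)&(abs(W[...,0]-.56)<.22)&(abs(W[...,1]-.14)<.2)
    m=cv2.morphologyEx(m.astype(np.uint8),cv2.MORPH_OPEN,np.ones((3,3)))
    k,l,st,_=cv2.connectedComponentsWithStats(m);i=1+st[1:,4].argmax();c=W[l==i][:,:2].astype(np.float32)
    print(n,"bed",cv2.minAreaRect(c*1000), cv2.boxPoints(cv2.minAreaRect(c)).round(4).tolist())
    m=(abs(z-.072)<.005)&(abs(W[...,0]-.72)<.2)&(abs(W[...,1]+.26)<.25)
    c=W[m][:,:2].astype(np.float32);print("rack",cv2.minAreaRect(c*1000),cv2.boxPoints(cv2.minAreaRect(c)).round(4).tolist(),np.median(z[m]))
    m=(abs(z-.020)<.005)&(hsv[...,1]<70)&(W[...,0]<.64)&(W[...,0]>.5)&(abs(W[...,1]+.26)<.12)
    c=W[m][:,:2].astype(np.float32);print("frame",m.sum(),cv2.minAreaRect(c*1000),cv2.boxPoints(cv2.minAreaRect(c)).round(4).tolist(),np.median(z[m]))
    m=(z>.04)&(z<.085)&(hsv[...,2]<90)&(abs(W[...,0]-.56)<.14)&(abs(W[...,1]-.14)<.14)
    k,l,st,_=cv2.connectedComponentsWithStats(m.astype(np.uint8))
    for i in range(1,k):
        if st[i,4]>8:print("knob",W[l==i].mean(0).round(4),st[i,4])
E
```

```text
['Unreachable', 'job_done', 'nose_length', 'snapshot', 'state'] 0.017
[[ 0.388 -0.     0.922]
 [-0.922  0.001  0.388]
 [-0.001 -1.     0.   ]]
scene bed ((563.9857788085938, 164.68466186523438), (160.9566192626953, 313.2206726074219), 39.22280502319336) [[0.4025999903678894, 0.23510000109672546], [0.6007000207901001, -0.007499999832361937], [0.7253999710083008, 0.094200000166893], [0.5273000001907349, 0.336899995803833]]
rack ((720.6282348632812, -211.7294921875), (402.9991149902344, 204.45913696289062), 84.99071502685547) [[0.6011999845504761, -0.4034999907016754], [0.8048999905586243, -0.4214000105857849], [0.8400999903678894, -0.019899999722838402], [0.6363999843597412, -0.002099999925121665]] 0.07168203269033005
frame 144 ((558.813232421875, -273.69464111328125), (111.49058532714844, 21.236522674560547), 85.323486328125) [[0.5436999797821045, -0.32839998602867126], [0.5648999810218811, -0.33009999990463257], [0.5738999843597412, -0.21899999678134918], [0.5527999997138977, -0.21729999780654907]] 0.019443291218527538
knob [0.4683 0.1358 0.0616] 50
knob [0.5587 0.2197 0.0614] 47
kno
[... 378 characters left out ...]
5742188), (404.30120849609375, 203.27821350097656), 84.48670959472656) [[0.5974000096321106, -0.40619999170303345], [0.7997999787330627, -0.42570000886917114], [0.8385999798774719, -0.02329999953508377], [0.6363000273704529, -0.003700000001117587]] 0.07513650486090191
frame 293 ((595.1345825195312, -242.26846313476562), (178.5375213623047, 87.35688781738281), 87.09324645996094) [[0.546999990940094, -0.32919999957084656], [0.6341999769210815, -0.3336000144481659], [0.6432999968528748, -0.15530000627040863], [0.5559999942779541, -0.1509000062942505]] 0.022190958093855424
knob [0.552  0.0774 0.0655] 55
knob [0.6431 0.161  0.0653] 78
knob [0.4538 0.1488 0.0679] 93
knob [0.5423 0.2341 0.0657] 113
```

```bash
cat >> h.py <<'E'
def plan(s,pos,yaw_deg,n,hand,dec=1):
    """n equal rows from measured state to pos / tool-down with jaw x at yaw"""
    p=np.array(s["ee_pos"]);A=R.from_rotvec(s["tcp_rot"])
    y=np.radians(yaw_deg);X=np.array([np.cos(y),np.sin(y),0]);Y=np.array([0,0,-1.]);Z=np.cross(X,Y)
    B=R.from_matrix(np.c_[X,Y,Z]);rv=(A.inv()*B).as_rotvec()
    print("dist mm",np.linalg.norm(np.array(pos)-p)*1e3,"deg",np.degrees(np.linalg.norm(rv)))
    dp=(np.array(pos)-p)/n; rows=[]
    for i in range(n):
        C=A*R.from_rotvec(rv*i/n)
        rows.append(np.r_[C.inv().apply(dp)*1e3,np.degrees(rv)/n,hand])
    print("; ".join(" ".join(f"{v:.{dec}f}" for v in r) for r in rows))
def yaw(s):
    X=R.from_rotvec(s["tcp_rot"]).as_matrix()[:,0];return np.degrees(np.arctan2(X[1],X[0]))
E
python3 - <<'E'
from h import *
import bench
d=load("pics/scene0.npz");W=cloud(d).reshape(-1,3);a=np.array([.252,-.599]);b=np.array([.55,-.265]);u=(b-a)/np.linalg.norm(b-a)
q=W[:,:2]-a;t=q@u;e=abs(q@[-u[1],u[0]])
m=(t>-.0)&(t<.45)&(e<.1)&(W[:,2]>.05)&(W[:,2]<.5);print(m.sum(),[(W[m][i]).round(2).tolist() for i in range(0,m.sum(),max(1,m.sum()//12))])
c=np.array([[48,397],[260,270],[408,382]])/3+[170,150]; print(ray(d,c,.072).round(4).tolist())
f=np.array([[78,358],[165,310],[90,375],[175,318]])/3+[170,150];print(ray(d,f,.02).round(4).tolist())
d=load("pics/side0.npz");c=np.array([[248,170],[360,235],[497,148]])/3/.95+[120,60];print(ray(d,c,.072).round(4).tolist())
f=np.array([[440,262],[495,225]])/3/.95+[120,60];print(ray(d,f,.02).round(4).tolist())
plan(bench.state(),[.535,-.262,.20],-4.7,8,-1)
w=load("pics/wrist0.npz");M,t,K=cam(w);print("cam rel",R.from_rotvec(bench.state()["tcp_rot"]).inv().apply(-M.T@t-bench.state()["ee_pos"]))
E
```

```text
2846 [[0.26, -0.45, 0.5], [0.3, -0.54, 0.49], [0.29, -0.51, 0.46], [0.29, -0.53, 0.46], [0.3, -0.56, 0.46], [0.32, -0.6, 0.46], [0.28, -0.6, 0.42], [0.29, -0.6, 0.4], [0.24, -0.54, 0.33], [0.29, -0.61, 0.37], [0.27, -0.61, 0.34], [0.28, -0.62, 0.32], [0.62, -0.34, 0.07]]
[[0.6124, -0.4018, 0.072], [0.6296, -0.1532, 0.072], [0.8263, -0.1736, 0.072]]
[[0.5505, -0.32, 0.02], [0.5612, -0.217, 0.02], [0.5758, -0.327, 0.02], [0.5768, -0.2183, 0.02]]
[[0.815, -0.1669, 0.072], [0.6182, -0.1472, 0.072], [0.6022, -0.4001, 0.072]]
[[0.5562, -0.2191, 0.02], [0.5479, -0.3222, 0.02]]
dist mm 442.1104140449182 deg 62.44918637785269
-25.0 6.0 48.9 -0.0 -7.8 -0.0 -1.0; -18.2 6.0 51.8 -0.0 -7.8 -0.0 -1.0; -11.0 6.0 53.8 -0.0 -7.8 -0.0 -1.0; -3.5 6.0 54.8 -0.0 -7.8 -0.0 -1.0; 3.9 5.9 54.8 -0.0 -7.8 -0.0 -1.0; 11.3 5.9 53.8 -0.0 -7.8 -0.0 -1.0; 18.5 5.9 51.7 -0.0 -7.8 -0.0 -1.0; 25.4 5.9 48.7 -0.0 -7.8 -0.0 -1.0
cam rel [ 5.84659551e-05 -1.26203239e-01  7.02157189e-02]
```

Emit:
step_arm(
  targets="-25 6 49 0 -7.8 0 0; -18 6 52 0 -7.8 0 0; -11 6 54 0 -7.8 0 0; -3.5 6 55 0 -7.8 0 0; 4 6 55 0 -7.8 0 0; 11 6 54 0 -7.8 0 0; 18.5 6 52 0 -7.8 0 0; 25 6 49 0 -7.8 0 0",
)

```text
time: 1.15
ee_pos: [0.5361, -0.2491, 0.1967]
tcp_rot: [-1.568, 0.044, -0.042]
contact_force: [0.4, -0.2, 0.4]
finger_gap: 0.0429
```

```bash
cat > snap.py <<'E'
import sys,cv2,numpy as np
from h import *
import bench
s=bench.state();n,o=sys.argv[1],sys.argv[2]
d=bench.snapshot(n);cv2.imwrite(f"pics/{o}.png",d["img"]);np.savez(f"pics/{o}.npz",**d)
print("t",s["time"],"pos",np.round(s["ee_pos"],4),"yaw",round(yaw(s),2),"F",np.round(s["contact_force"],1),"T",np.round(s["ft_torque"],3),"gap",s["finger_gap"])
E
python3 snap.py wrist w1
```

```text
t 1.15 pos [ 0.5361 -0.2491  0.1967] yaw -3.14 F [ 0.4 -0.2  0.4] T [-0.014 -0.006 -0.036] gap 0.042865616649565084
```

View pics/w1.png

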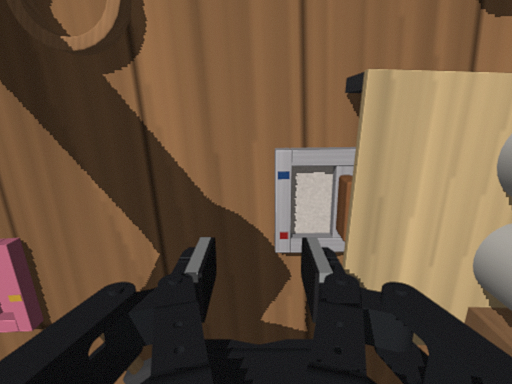

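The wrist view shows the silver frame's front rail at columns 275–292, rows 149–252, the grip block at (345,207) just at the board's edge (x≈358), and the pink decoy at the far left. I'll measure the rail and edge.

```bash
python3 - <<'E'
from h import *
d=load("pics/w1.npz");W=cloud(d)
print("rail",ray(d,[[275,149],[276,252],[292,150],[291,250]],.02).round(4).tolist())
print("edge",ray(d,[[366,70],[345,292]],.072).round(4).tolist())
for p in [(283,200),(298,200),(315,200),(340,200),(346,207)]: print(p,W[p[1],p[0]].round(4))
for y in (170,200,230):
  print([ (x,round(float(W[y,x,0]),4),round(float(W[y,x,2]),4)) for x in range(268,362,3)])
E
```

```text
rail [[0.5545, -0.2177, 0.02], [0.5511, -0.3283, 0.02], [0.5711, -0.2196, 0.02], [0.5673, -0.3268, 0.02]]
edge [[0.6233, -0.1553, 0.072], [0.6116, -0.3469, 0.072]]
(283, 200) [ 0.5605 -0.27    0.0208]
(298, 200) [ 0.5778 -0.2758  0.0044]
(315, 200) [ 0.5958 -0.2763  0.006 ]
(340, 200) [ 0.616  -0.2699  0.0314]
(346, 207) [ 0.6167 -0.2711  0.0505]
[(268, 0.5471, -0.0001), (271, 0.5502, 0.0012), (274, 0.5535, 0.0), (277, 0.5556, 0.0207), (280, 0.5585, 0.0213), (283, 0.5616, 0.0201), (286, 0.5644, 0.0217), (289, 0.5676, 0.0195), (292, 0.572, 0.0058), (295, 0.5753, 0.0041), (298, 0.5784, 0.0048), (301, 0.5815, 0.005), (304, 0.5848, 0.004), (307, 0.5878, 0.005), (310, 0.591, 0.0047), (313, 0.5941, 0.0046), (316, 0.5971, 0.0055), (319, 0.6006, 0.0038), (322, 0.6036, 0.0042), (325, 0.6067, 0.0048), (328, 0.6095, 0.0062), (331, 0.6131, 0.0043), (334, 0.6148, 0.01), (337, 0.6154, 0.0199), (340, 0.6185, 0.0198), (343, 0.6219, 0.0182), (346, 0.6249, 0.0182), (349, 0.6277, 0.019), (352, 0.6308, 0.0187), (355, 0.6182, 0.0692), (358, 0.6193, 0.0736), (361, 0.6227, 0.0707)]
[(268, 0.5455, 0.0007), 
[... 740 characters left out ...]
.5473, 0.0006), (274, 0.5507, -0.0006), (277, 0.5531, 0.0205), (280, 0.5563, 0.0208), (283, 0.5595, 0.0201), (286, 0.5626, 0.0203), (289, 0.5658, 0.0205), (292, 0.5703, 0.0058), (295, 0.5738, 0.0045), (298, 0.5771, 0.0045), (301, 0.5803, 0.0055), (304, 0.5838, 0.0039), (307, 0.5873, 0.0029), (310, 0.5904, 0.0047), (313, 0.5938, 0.0041), (316, 0.5972, 0.0036), (319, 0.6003, 0.0049), (322, 0.6038, 0.0038), (325, 0.6071, 0.0041), (328, 0.6105, 0.0038), (331, 0.6122, 0.0107), (334, 0.6133, 0.0197), (337, 0.6146, 0.0273), (340, nan, nan), (343, 0.6147, 0.0495), (346, 0.6166, 0.0528), (349, 0.6139, 0.0715), (352, 0.6162, 0.0727), (355, 0.6188, 0.0725), (358, 0.6214, 0.0727), (361, 0.6242, 0.0721)]
```

```bash
python3 - <<'E'
from h import *
import bench
d=load("pics/w1.npz");W=cloud(d);s=bench.state()
T=R.from_rotvec(s["tcp_rot"]).inv().apply((W.reshape(-1,3)-s["ee_pos"]))
m=(abs(T[:,2])<.03)&(abs(T[:,0])<.06)&(T[:,1]<.06)
print(m.sum(),np.nanmax(T[m,1])); 
for lo in range(-40,40,10): 
  k=m&(T[:,1]*1e3>lo)&(T[:,1]*1e3<=lo+10)
  if k.sum():print(lo,k.sum(),T[k,0].min(),T[k,0].max(),T[k,2].min(),T[k,2].max())
p=[.561,-.273];plan(s,[p[0]-.002,p[1],.055],-1.9,4,0)
plan(s,[p[0]-.002,p[1],.027],-1.9,6,0.1)
E
```

```text
38393 0.014004570003742512
-40 3310 -0.057266213001493406 0.0524644990622547 -0.017863549188999357 0.009489133279487912
-30 1330 -0.0451466220562785 0.04163704196693168 -0.01649300936839185 0.008621663430407968
-20 1037 -0.03692330274812919 0.033104061787976466 -0.0164017211977418 0.006617640635577067
-10 907 -0.03703718390177461 0.033085508722634355 -0.01701639364356845 0.00670745627840088
0 650 -0.03696015139155832 0.03263116372078779 -0.016880685026453103 0.0065036182934602735
10 81 -0.0267641307279384 0.019498708376530817 -0.016401080624795672 0.0053048750441643325
dist mm 145.1631503802774 deg 0.8422760027909568
5.4 35.1 -7.3 -0.1 -0.2 -0.0 0.0; 5.4 35.1 -7.3 -0.1 -0.2 -0.0 0.0; 5.4 35.2 -7.2 -0.1 -0.2 -0.0 0.0; 5.4 35.2 -7.2 -0.1 -0.2 -0.0 0.0
dist mm 172.43938856717506 deg 0.8422760027909568
3.6 28.1 -4.9 -0.1 -0.1 -0.0 0.1; 3.6 28.1 -4.9 -0.1 -0.1 -0.0 0.1; 3.6 28.1 -4.9 -0.1 -0.1 -0.0 0.1; 3.6 28.1 -4.8 -0.1 -0.1 -0.0 0.1; 3.6 28.1 -4.8 -0.1 -0.1 -0.0 0.1; 3.6 28.1 -4.8 -0.1 -0.1 -0.0 0.1
```

```bash
python3 - <<'E'
from h import *
import bench
d=load("pics/w1.npz");W=cloud(d);s=bench.state()
T=R.from_rotvec(s["tcp_rot"]).inv().apply((W.reshape(-1,3)-s["ee_pos"]))
for lo in range(-80,15,6): 
  k=(abs(T[:,2])<.05)&(abs(T[:,0])<.09)&(T[:,1]*1e3>lo)&(T[:,1]*1e3<=lo+6)
  if k.sum():print(lo,k.sum(),T[k,0].min().round(3),T[k,0].max().round(3),T[k,2].min().round(3),T[k,2].max().round(3))
E
```

```text
-80 1854 -0.055 0.05 0.007 0.016
-74 5662 -0.063 0.058 0.001 0.013
-68 7030 -0.065 0.06 -0.006 0.013
-62 5623 -0.064 0.059 -0.012 0.013
-56 3392 -0.061 0.058 -0.018 0.013
-50 2921 -0.059 0.056 -0.018 0.011
-44 6142 -0.058 0.054 -0.018 0.009
-38 1764 -0.055 0.052 -0.018 0.009
-32 701 -0.052 0.048 -0.005 0.009
-26 979 -0.035 0.03 -0.016 0.007
-20 620 -0.037 0.033 -0.016 0.007
-14 615 -0.037 0.033 -0.017 0.007
-8 537 -0.037 0.033 -0.017 0.007
-2 480 -0.037 0.033 -0.017 0.007
4 342 -0.036 0.032 -0.017 0.006
10 81 -0.027 0.019 -0.016 0.005
```

Emit:
step_arm(
  targets="6 35 -7 0 0 0 0.34; 6 35 -7 0 0 0 0.34; 6 35 -7 0 0 0 0.34; 6 35 -6 0 0 0 0.34; 0 0 0 0 0 0 0.34; 0 0 0 0 0 0 0.34; 0 0 0 0 0 0 0.34; 0 0 0 0 0 0 0.34",
)

```text
time: 2.2
ee_pos: [0.565, -0.2694, 0.0556]
tcp_rot: [-1.567, 0.029, -0.035]
contact_force: [-0.2, -0.6, -0.6]
finger_gap: 0.0281
```

```bash
python3 snap.py wrist w2;python3 - <<'E'
from h import *
import bench
plan(bench.state(),[.560,-.272,.027],-1.9,2,0.34)
E
```

```text
t 2.2 pos [ 0.565  -0.2694  0.0556] yaw -2.34 F [-0.2 -0.6 -0.6] T [ 0.052  0.043 -0.029] gap 0.028065532801947332
dist mm 29.198993356644415 deg 0.5395094765859121
-2.6 14.3 -1.4 -0.1 -0.2 0.1 0.3; -2.5 14.3 -1.4 -0.1 -0.2 0.1 0.3
```

View pics/w2.png

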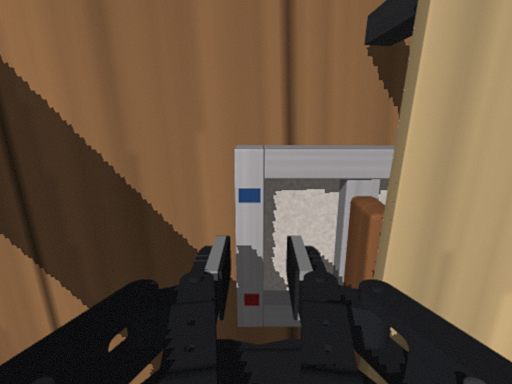

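Emit:
step_arm(
  targets="-2.5 14 -1.5 0 0 0 0.34; -2.5 14 -1.5 0 0 0 0.34; 0 0.5 0 0 0 0 0.34; 0 0 0 0 0 0 1; 0 0 0 0 0 0 1; 0 0 0 0 0 0 1; 0 0 0 0 0 0 1; 0 0 0 0 0 0 1",
)

```text
time: 3.25
ee_pos: [0.5599, -0.2724, 0.0257]
tcp_rot: [-1.568, 0.028, -0.036]
contact_force: [0.3, -0.4, -2.0]
finger_gap: 0.0142
```

```bash
python3 snap.py wrist w3
```

```text
t 3.25 pos [ 0.5599 -0.2724  0.0257] yaw -2.35 F [ 0.3 -0.4 -2. ] T [ 0.003  0.013 -0.027] gap 0.014202121495724536
```

View pics/w3.png

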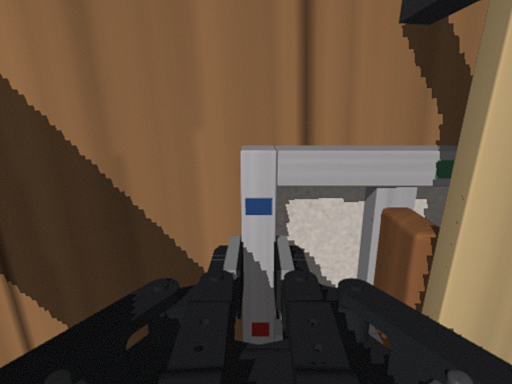

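Emit:
step_arm(
  targets="-15 -0.3 0 0 0 0 1; -25 -0.3 0 0 0 0 1; -25 0 0 0 0 0 1; -25 0 0 0 0 0 1; -15 0 0 0 0 0 1; 0 0 0 0 0 0 1; 0 0 0 0 0 0 0.3; 0 0 0 0 0 0 0.3",
)

```text
time: 4.3
ee_pos: [0.4497, -0.2675, 0.0259]
tcp_rot: [-1.568, 0.027, -0.037]
contact_force: [-0.1, -0.6, -0.2]
finger_gap: 0.0301
```

```bash
python3 snap.py wrist w4
```

```text
t 4.3 pos [ 0.4497 -0.2675  0.0259] yaw -2.33 F [-0.1 -0.6 -0.2] T [ 0.013 -0.009 -0.011] gap 0.030141090961547243
```

View pics/w4.png

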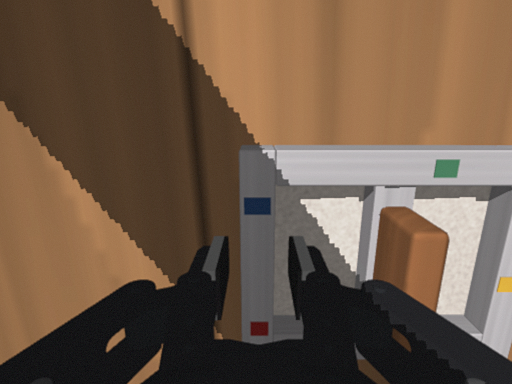

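Emit:
step_arm(
  targets="0 -25 0 0 0 0 0.3; 0 -45 0 0 0 0 0.3; 15 -30 0 0 0 0 0.3; 20 -10 0 0 0 0 0.3; 20 0 0 0 0 0 0.3; 7 0 0 0 0 0 0.3; 0 0 0 0 0 0 0.3; 0 0 0 0 0 0 0.3",
)

```text
time: 5.35
ee_pos: [0.514, -0.2694, 0.1389]
tcp_rot: [-1.567, 0.026, -0.033]
contact_force: [-0.4, 0.2, -0.0]
finger_gap: 0.03
```

```bash
python3 snap.py wrist w5; python3 snap.py scene s5
```

```text
t 5.35 pos [ 0.514  -0.2694  0.1389] yaw -2.17 F [-0.4  0.2 -0. ] T [-0.011  0.03  -0.009] gap 0.029953975440553147
t 5.4 pos [ 0.5139 -0.2694  0.1389] yaw -2.18 F [ 0.6 -0.4  0.3] T [ 0.003 -0.015 -0.019] gap 0.029966678118594204
```

View pics/w5.png

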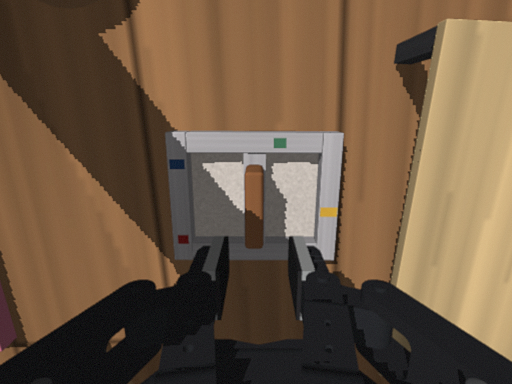

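View pics/s5.png

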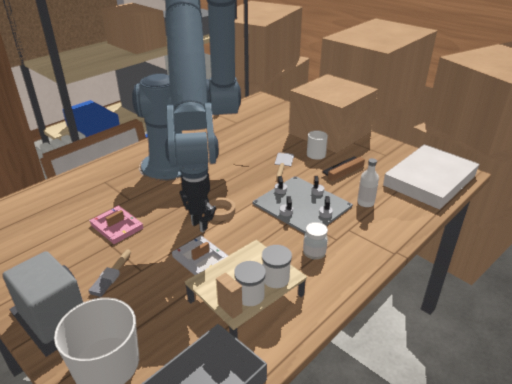

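The frame is clear of the shelf: in w5 its corners are at (167,132), (342,132), (337,262), (174,262) and the block at (254,205), flat. Measuring.

```bash
python3 - <<'E'
from h import *
import bench
d=load("pics/w5.npz");W=cloud(d);s=bench.state();z=W[...,2]
c=ray(d,[[167,132],[342,132],[337,262],[174,262]],.02);print(c.round(4).tolist(),c.mean(0))
hsv=cv2.cvtColor(d["img"],cv2.COLOR_BGR2HSV)
m=(abs(z-.02)<.006)&(hsv[...,1]<70)&(abs(W[...,0]-.51)<.1)&(abs(W[...,1]+.26)<.09)
for n,dd in (("w",d),("s",load("pics/s5.npz"))):
    W=cloud(dd);z=W[...,2];hsv=cv2.cvtColor(dd["img"],cv2.COLOR_BGR2HSV)
    m=(abs(z-.019)<.006)&(hsv[...,1]<70)&(abs(W[...,0]-.51)<.1)&(abs(W[...,1]+.26)<.09)
    print(n,cv2.minAreaRect((W[m][:,:2]*1000).astype(np.float32)))
    m=(abs(z-.051)<.004)&(hsv[...,1]>90)&(abs(W[...,0]-.51)<.06)&(abs(W[...,1]+.26)<.06)
    print(n,"block",m.sum(),cv2.minAreaRect((W[m][:,:2]*1000).astype(np.float32)),np.median(z[m]))
E
```

```text
[[0.4457, -0.2138, 0.02], [0.5823, -0.2191, 0.02], [0.5819, -0.3316, 0.02], [0.4386, -0.3257, 0.02]] [ 0.5121308  -0.27255237  0.02      ]
w ((511.41351318359375, -271.2088928222656), (110.3205337524414, 140.37579345703125), 87.63912200927734)
w block 1381 ((511.2361145019531, -270.4188232421875), (58.671817779541016, 12.913262367248535), 87.23029327392578) 0.05227313383701556
s ((505.9610900878906, -270.86334228515625), (112.84049987792969, 132.3859405517578), 86.69097900390625)
s block 60 ((514.4163208007812, -273.3179931640625), (55.59382247924805, 14.54866886138916), 85.81822204589844) 0.05073573605037146
```

Emit:
step_arm(
  targets="-0.7 30 0 0 0.1 0 0.3; -0.7 30 0 0 0.1 0 0.3; -0.6 24 0 0 0.1 0 0.3; 0 12 0 0 0 0 0.3; 0 0 0 0 0 0 1; 0 0 0 0 0 0 1; 0 0 0 0 0 0 1; 0 0 0 0 0 0 1",
)

```text
time: 6.45
ee_pos: [0.5114, -0.2699, 0.0422]
tcp_rot: [-1.569, 0.031, -0.04]
contact_force: [0.0, 0.4, -3.9]
finger_gap: 0.0134
```

```bash
python3 snap.py wrist w6; python3 - <<'E'
from h import *
import bench
W=cloud(load("pics/s5.npz"));m=(W[...,2]>.05)&(W[...,2]<.3)&(W[...,1]>-.27)&(W[...,1]<.16)&(W[...,0]>.42)&(W[...,0]<.7)
p=W[m]; 
for y in np.arange(-.26,.16,.03):
  k=abs(p[:,1]-y)<.015
  if k.sum(): i=p[k][:,2].argmax(); print(y.round(2),k.sum(),p[k][i].round(3))
E
```

```text
t 6.45 pos [ 0.5114 -0.2699  0.0422] yaw -2.59 F [ 0.   0.4 -3.9] T [0.021 0.034 0.006] gap 0.013432004130816737
-0.26 408 [ 0.54 -0.25  0.3 ]
-0.23 164 [ 0.539 -0.243  0.296]
-0.2 177 [ 0.628 -0.192  0.077]
-0.17 110 [ 0.649 -0.16   0.076]
-0.14 2 [ 0.639 -0.154  0.071]
0.04 14 [0.578 0.053 0.074]
0.07 49 [0.561 0.073 0.075]
0.1 1 [0.551 0.085 0.068]
0.13 66 [0.481 0.131 0.075]
0.16 32 [0.65  0.154 0.073]
```

View pics/w6.png

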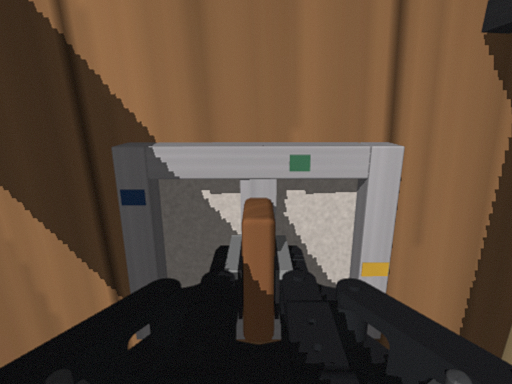

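Emit:
step_arm(
  targets="0 -30 0 0 0 0 1; 0 -60 10 0 0 0 1; 3 -50 45 0 0 0 1; 8 -30 55 0 -0.3 0 1; 8 0 60 0 -0.3 0 1; 8 0 55 0 -0.3 0 1; 5 0 30 0 -0.2 0 1; 0 0 0 0 0 0 1",
)

```text
time: 7.5
ee_pos: [0.5539, -0.0132, 0.2177]
tcp_rot: [-1.568, 0.012, -0.031]
contact_force: [-1.1, -0.7, -2.4]
finger_gap: 0.013
```

```bash
python3 snap.py wrist w7
```

```text
t 7.5 pos [ 0.5539 -0.0132  0.2177] yaw -1.58 F [-1.1 -0.7 -2.4] T [-0.055  0.044  0.011] gap 0.013025057416221123
```

View pics/w7.png

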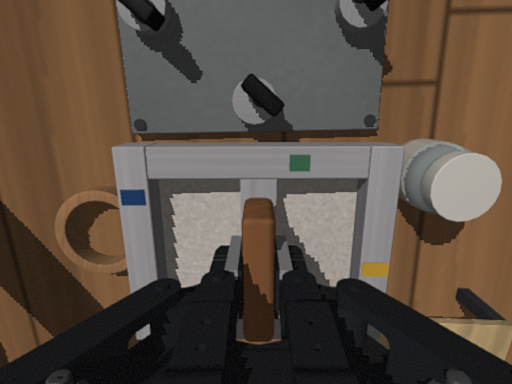

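```bash
python3 - <<'E'
from h import *
import bench
d=load("pics/w7.npz");W=cloud(d);z=W[...,2];hsv=cv2.cvtColor(d["img"],cv2.COLOR_BGR2HSV)
m=(abs(z-.012)<.004)&(hsv[...,1]<80)&(W[...,1]>.02)&(abs(W[...,0]-.56)<.16)
m=cv2.morphologyEx(m.astype(np.uint8),cv2.MORPH_OPEN,np.ones((5,5)))
k,l,st,_=cv2.connectedComponentsWithStats(m);i=1+st[1:,4].argmax();m=l==i
ys=[];L=[];Rr=[]
for y in range(5,118,4):
    xs=np.where(m[y])[0]
    if len(xs)>50: L.append(W[y,xs[1]]);Rr.append(W[y,xs[-2]])
L=np.array(L);Rr=np.array(Rr)
for e in(L,Rr):
    a=np.polyfit(e[:,1],e[:,0],1);print("edge x=a*y+b",a,np.degrees(np.arctan(a[0])),np.std(e[:,0]-np.polyval(a,e[:,1])))
B=[]
for x in range(150,375,5):
    ys=np.where(m[:,x])[0]
    if len(ys):B.append(W[ys[-1]-1,x])
B=np.array(B);a=np.polyfit(B[:,0],B[:,1],1);print("near-y edge y=a x+b",a,np.degrees(np.arctan(a[0])))
print(ray(d,[[132,133],[382,131]],.012))
m=(z>.055)&(z<.08)&(hsv[...,2]<70)&(W[...,1]>.02)&(W[...,1]<.12)&(abs(W[...,0]-.56)<.06)
print("rknob",m.sum(),cv2.minAreaRect((W[m][:,:2]*1e3).astype(np.float32)),np.median(z[m]))
# colour clip frame held: frame edges in tool
E
```

```text
edge x=a*y+b [0.40477455 0.39409847] 22.03684934147241 0.014769202112301085
edge x=a*y+b [-0.25089683  0.70262177] -14.084595422841291 0.013118630103970925
near-y edge y=a x+b [-0.00746149  0.04017089] -0.42750394993242263
[[0.42527524 0.03631022 0.012     ]
 [0.68968031 0.03081052 0.012     ]]
rknob 843 ((562.1700439453125, 68.27699279785156), (14.692292213439941, 39.83934020996094), 47.18608474731445) 0.07140328937009155
```

```bash
python3 - <<'E'
from h import *
import bench
s=bench.state()
d=load("pics/w7.npz");W=cloud(d)
c=ray(d,[[118,146],[400,146],[133,300],[385,300]],.2177-.022);print(c.round(4).tolist())
T=R.from_rotvec(s["tcp_rot"]).inv().apply(c-s["ee_pos"]);print((T*1e3).round(1).tolist())
print("bar",(R.from_rotvec(s["tcp_rot"]).inv().apply(ray(d,[[243,200],[274,200]],.2277)-s["ee_pos"])*1e3).round(1).tolist())
print([W[160,x].round(4).tolist() for x in (170,250,350)])
plan(s,[.558,.146,.135],-1.1,5,1)
E
```

```text
[[0.489, 0.0417, 0.1957], [0.624, 0.0377, 0.1957], [0.4845, -0.0424, 0.1957], [0.624, -0.0475, 0.1957]]
[[-66.7, 21.4, 53.9], [68.4, 23.0, 53.9], [-68.7, 21.1, -30.2], [70.9, 22.8, -31.4]]
bar [[-6.0, -10.0, 36.5], [6.3, -9.8, 36.5]]
[[0.5133, 0.0345, 0.197], [0.5516, 0.0333, 0.1969], [0.5996, 0.032, 0.1976]]
dist mm 180.33828944937719 deg 0.9077264280225797
-0.3 16.6 32.0 -0.0 -0.1 0.1 1.0; -0.2 16.6 32.0 -0.0 -0.1 0.1 1.0; -0.1 16.6 32.0 -0.0 -0.1 0.1 1.0; 0.0 16.6 32.0 -0.0 -0.1 0.1 1.0; 0.1 16.6 32.0 -0.0 -0.1 0.1 1.0
```

Emit:
step_arm(
  targets="0 8 25 0 0 0 1; 0 15 35 0 -0.1 0 1; 0 18 35 0 -0.1 0.1 1; 0 20 35 0 -0.1 0.1 1; 0 16 25 0 0 0 1; 0 4 4 0 0 0 1; 0 0 0 0 0 0 1; 0 0 0 0 0 0 1",
)

```text
time: 8.55
ee_pos: [0.5618, 0.139, 0.1359]
tcp_rot: [-1.572, 0.019, -0.038]
contact_force: [0.6, -0.8, -3.6]
finger_gap: 0.013
```

```bash
python3 snap.py wrist w8; python3 snap.py side d8;python3 snap.py scene s8
```

```text
t 8.55 pos [0.5618 0.139  0.1359] yaw -2.07 F [ 0.6 -0.8 -3.6] T [0.027 0.068 0.037] gap 0.013046300714194567
t 8.6 pos [0.5619 0.139  0.1361] yaw -2.07 F [ 0.   0.1 -4. ] T [-0.013  0.028 -0.02 ] gap 0.013197922786486967
t 8.65 pos [0.5619 0.1391 0.1361] yaw -2.07 F [ 0.2  0.3 -4.2] T [-0.023  0.021 -0.002] gap 0.012840309358058598
```

View pics/w8.png

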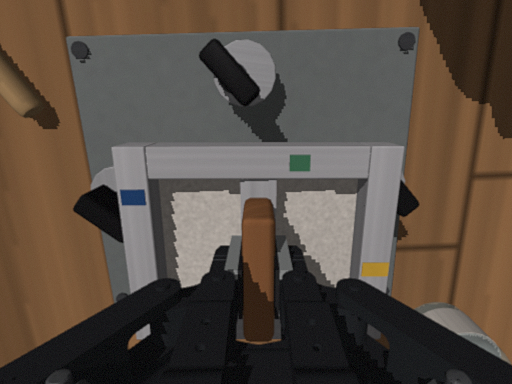

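View pics/d8.png

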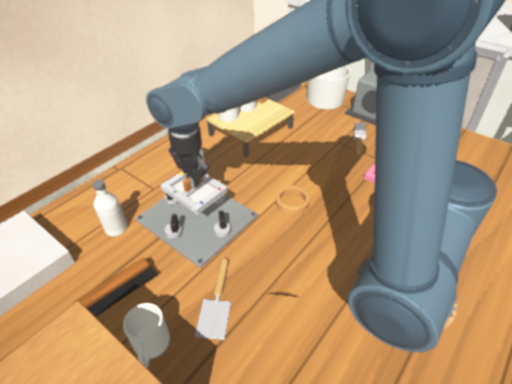

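View pics/s8.png

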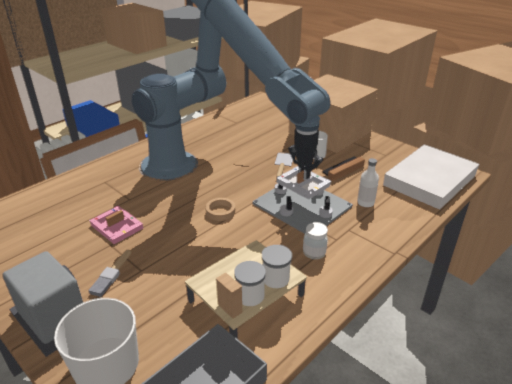

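```bash
python3 - <<'E'
from h import *
import bench
s=bench.state()
d=load("pics/w8.npz");W=cloud(d);z=W[...,2];hsv=cv2.cvtColor(d["img"],cv2.COLOR_BGR2HSV)
c=ray(d,[[68,38],[418,30],[114,290],[393,290]],.012);print(c.round(4).tolist())
v=c[1]-c[0];th=np.arctan2(v[1],v[0]);n=np.array([np.sin(th),-np.cos(th)]);print("yaw",np.degrees(th),"len",np.linalg.norm(v),"centre",(c[0]+c[1])[:2]/2+n*.115)
m=(z>.06)&(z<.08)&(hsv[...,2]<70)&(W[...,1]>.19)&(W[...,1]<.27)&(abs(W[...,0]-.55)<.05)
r=cv2.minAreaRect((W[m][:,:2]*1e3).astype(np.float32));print("lknob",m.sum(),r,np.median(z[m]))
f=ray(d,[[118,145],[400,145],[133,300],[385,300]],.1361-.022);print("frame",f.round(4).tolist())
E
```

```text
[[0.429, 0.2633, 0.012], [0.6855, 0.26, 0.012], [0.4278, 0.0534, 0.012], [0.6857, 0.0418, 0.012]]
yaw -0.7401472620627042 len 0.2564832093524572 centre [0.55579338 0.14669688]
lknob 1804 ((549.495361328125, 229.68777465820312), (14.929397583007812, 39.87367248535156), 40.758731842041016) 0.07143876036900434
frame [[0.4977, 0.1949, 0.1141], [0.6321, 0.1898, 0.1141], [0.4922, 0.1104, 0.1141], [0.6316, 0.104, 0.1141]]
```

```bash
python3 - <<'E'
from h import *
import bench
s=bench.state()
plan(s,[.555,.149,.125],-0.9,2,1)
E
```

```text
dist mm 16.128144542630285 deg 1.350284038933986
-3.6 5.4 4.7 0.0 -0.6 0.3 1.0; -3.6 5.5 4.7 0.0 -0.6 0.3 1.0
```

Emit:
step_arm(
  targets="-3.6 5.4 4.7 0 -0.6 0.3 1; -3.6 5.4 4.7 0 -0.6 0.3 1; 0 0 0 0 0 0 1; 0 15 0 0 0 0 1; 0 15 0 0 0 0 1; 0 0 0 0 0 0 1; 0 0 0 0 0 0 1; 0 0 0 0 0 0 1",
)

```text
time: 9.7
ee_pos: [0.5543, 0.1491, 0.0919]
tcp_rot: [-1.572, 0.011, -0.011]
contact_force: [-0.1, -0.5, -3.5]
finger_gap: 0.0134
```

```bash
python3 snap.py wrist w9; python3 - <<'E'
from h import *
import bench
s=bench.state()
plan(s,[.555,.149,.055],-0.9,2,1)
E
```

```text
t 9.7 pos [0.5543 0.1491 0.0919] yaw -0.8 F [-0.1 -0.5 -3.5] T [ 0.013 -0.035  0.061] gap 0.013398038424344585
dist mm 37.05986983936068 deg 0.1321417384010972
0.3 18.5 -0.0 0.0 0.0 0.0 1.0; 0.3 18.5 -0.0 0.0 0.0 0.0 1.0
```

View pics/w9.png

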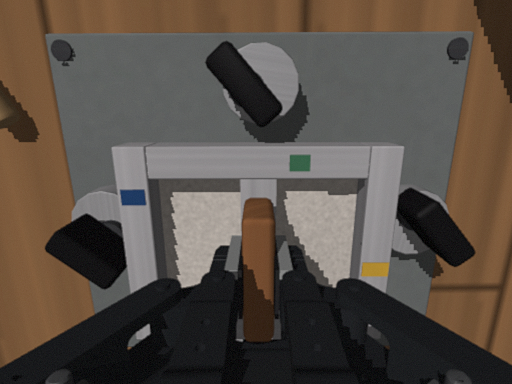

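Emit:
step_arm(
  targets="0.3 16 0 0 0 0 1; 0.3 14 0 0 0 0 1; 0.3 6 0 0 0 0 1; 0 1.5 0 0 0 0 1; 0 0.5 0 0 0 0 1; 0 0 0 0 0 0 0.3; 0 0 0 0 0 0 0.3; 0 0 0 0 0 0 0.3",
)

```text
time: 10.75
ee_pos: [0.5579, 0.1491, 0.0547]
tcp_rot: [-1.572, 0.007, -0.015]
contact_force: [0.8, 0.3, 0.6]
finger_gap: 0.0297
```

```bash
python3 snap.py wrist w10
```

```text
t 10.75 pos [0.5579 0.1491 0.0547] yaw -0.8 F [0.8 0.3 0.6] T [-0.003 -0.027 -0.005] gap 0.029679854904914434
```

View pics/w10.png

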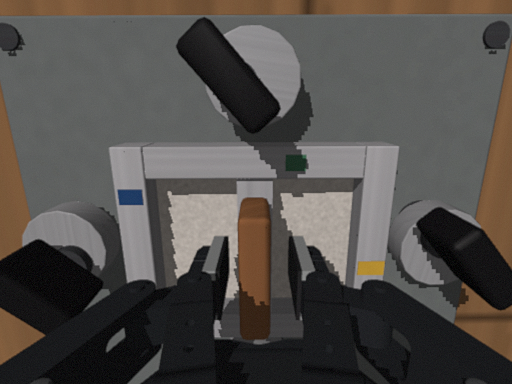

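Emit:
step_arm(
  targets="0 -20 0 0 0 0 0.3; 0 -40 0 0 0 0 0.3; -5 -55 -25 0 0 0 0; -10 -50 -40 0 0 0 0; -10 -20 -20 0 0 0 0; 0 0 0 0 0 0 0; 0 0 0 0 0 0 0; 0 0 0 0 0 0 0",
)

```text
time: 11.8
ee_pos: [0.5316, 0.0657, 0.25]
tcp_rot: [-1.573, -0.0, -0.019]
contact_force: [-0.7, 0.3, -0.4]
finger_gap: 0.0429
```

```bash
python3 snap.py wrist w11
```

```text
t 11.8 pos [0.5316 0.0657 0.25  ] yaw -0.68 F [-0.7  0.3 -0.4] T [-0.012 -0.043  0.04 ] gap 0.04294294110573864
```

View pics/w11.png

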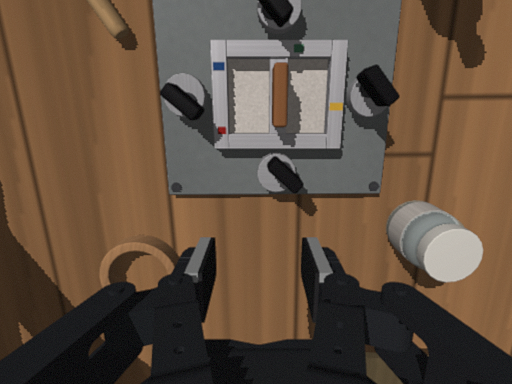

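The frame lies in the bed between the four knobs (corners (211,40), (347,40), (340,150), (217,149)); bars at (183,100), (378,85), (284,174) and (275,10). Measuring the frame and the knobs.

```bash
cat > meas.py <<'E'
import sys
from h import *
def bars(f,pr=True):
    d=load(f);W=cloud(d);z=W[...,2];hsv=cv2.cvtColor(d["img"],cv2.COLOR_BGR2HSV)
    m=((z>.064)&(z<.077)&(hsv[...,2]<80)&(abs(W[...,0]-.556)<.13)&(abs(W[...,1]-.148)<.12)).astype(np.uint8)
    k,l,st,_=cv2.connectedComponentsWithStats(m)
    for i in range(1,k):
        if st[i,4]<60:continue
        p=(W[l==i][:,:2]*1e3).astype(np.float32);b=cv2.boxPoints(cv2.minAreaRect(p));e=[b[1]-b[0],b[2]-b[1]];e=max(e,key=np.linalg.norm)
        r=cv2.minAreaRect(p);print("bar",st[i,4],np.round(r[0],1),np.round(r[1],1),"angle",round(float(np.degrees(np.arctan2(e[1],e[0]))%180),1))
    return d,W,z,hsv
if __name__=="__main__":
    d,W,z,hsv=bars(sys.argv[1])
    m=(abs(z-.032)<.005)&(hsv[...,1]<70)&(abs(W[...,0]-.556)<.078)&(abs(W[...,1]-.148)<.063)
    print("frame",cv2.minAreaRect((W[m][:,:2]*1e3).astype(np.float32)))
    m=(abs(z-.064)<.004)&(hsv[...,1]>90)&(abs(W[...,0]-.556)<.04)&(abs(W[...,1]-.148)<.05)
    print("block",cv2.minAreaRect((W[m][:,:2]*1e3).astype(np.float32)))
E
python3 meas.py pics/w11.npz; python3 - <<'E'
from h import *
d=load("pics/w11.npz")
c=ray(d,[[211,40],[347,40],[340,150],[217,149]],.032);print(c.round(4).tolist(),c.mean(0))
print(ray(d,[[167,194],[382,193]],.012).round(4).tolist())
E
```

```text
bar 372 [554.7 223. ] [14.1 23. ] angle 131.2
bar 757 [651.5 155.3] [14.7 39.3] angle 130.1
bar 706 [460.8 143.2] [15.1 40.5] angle 139.0
bar 568 [562.   68.9] [15.  39.4] angle 137.3
frame ((555.9689331054688, 143.6776123046875), (117.6043930053711, 155.9467315673828), 88.81968688964844)
block ((556.4083862304688, 147.1625518798828), (57.88090133666992, 13.40299129486084), 88.59294128417969)
[[0.4885, 0.2024, 0.032], [0.6265, 0.2011, 0.032], [0.6263, 0.0895, 0.032], [0.4891, 0.0925, 0.032]] [0.55762075 0.14637785 0.032     ]
[[0.423, 0.0361, 0.012], [0.6871, 0.0332, 0.012]]
```

```bash
python3 - <<'E'
from h import *
import bench
plan(bench.state(),[.4608,.1432,.14],49,6,0.1)
E
```

```text
dist mm 151.7599143368001 deg 49.679370039578764
-12.1 18.1 12.8 0.1 -8.3 0.1 0.1; -10.1 18.2 14.4 0.1 -8.3 0.1 0.1; -7.9 18.2 15.7 0.1 -8.3 0.1 0.1; -5.6 18.2 16.6 0.1 -8.3 0.1 0.1; -3.1 18.2 17.2 0.1 -8.3 0.1 0.1; -0.5 18.3 17.5 0.1 -8.3 0.1 0.1
```

Emit:
step_arm(
  targets="-12 18 13 0.1 -8.3 0.1 0.1; -10 18 14.5 0.1 -8.3 0.1 0.1; -8 18 15.5 0.1 -8.3 0.1 0.1; -5.5 18 16.5 0.1 -8.3 0.1 0.1; -3 18 17 0.1 -8.3 0.1 0.1; -0.5 18 17.5 0.1 -8.3 0.1 0.1; 0 0 0 0 0 0 0.1; 0 0 0 0 0 0 0.1",
)

```text
time: 12.85
ee_pos: [0.4546, 0.1476, 0.1311]
tcp_rot: [-1.448, -0.681, 0.704]
contact_force: [0.1, 0.1, 1.2]
finger_gap: 0.0385
```

```bash
python3 snap.py wrist w12;python3 meas.py pics/w12.npz; python3 - <<'E'
from h import *
import bench
plan(bench.state(),[.4608,.1432,.06],49,4,0.1)
E
```

```text
t 12.85 pos [0.4546 0.1476 0.1311] yaw 50.9 F [0.1 0.1 1.2] T [-0.046 -0.008 -0.016] gap 0.0384596300056796
bar 1294 [459.8 143.1] [14.7 39.7] angle 139.2
bar 1557 [548.5 229.7] [15.7 39.9] angle 131.1
frame ((555.7676391601562, 143.74253845214844), (117.51202392578125, 140.5980224609375), 89.38165283203125)
block ((548.9480590820312, 120.19952392578125), (0.6984176635742188, 3.411090850830078), 24.825523376464844)
dist mm 71.51287141059531 deg 2.1212119194138896
0.3 17.7 -2.2 -0.2 0.5 -0.1 0.1; 0.3 17.8 -2.1 -0.2 0.5 -0.1 0.1; 0.3 17.8 -2.0 -0.2 0.5 -0.1 0.1; 0.2 17.8 -2.0 -0.2 0.5 -0.1 0.1
```

View pics/w12.png

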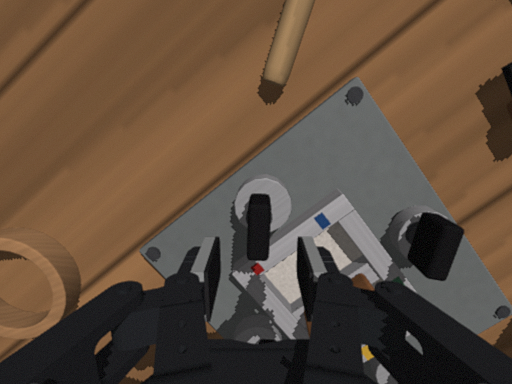

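Emit:
step_arm(
  targets="0.3 18 -2 -0.2 0.5 -0.1 0.1; 0.3 18 -2 -0.2 0.5 -0.1 0.1; 0.2 18 -2 -0.2 0.5 -0.1 0.1; 0.2 14 -2 -0.2 0.2 0 0.1; 0 3 0 0 0 0 0.1; 0 0 0 0 0 0 1; 0 0 0 0 0 0 1; 0 0 0 0 0 0 1",
)

```text
time: 13.9
ee_pos: [0.4651, 0.1388, 0.0636]
tcp_rot: [-1.475, -0.663, 0.669]
contact_force: [2.1, 1.7, -6.3]
finger_gap: 0.0141
```

```bash
python3 snap.py wrist w13
```

```text
t 13.9 pos [0.4651 0.1388 0.0636] yaw 48.78 F [ 2.1  1.7 -6.3] T [ 0.654 -0.694 -0.   ] gap 0.014098557118171606
```

View pics/w13.png

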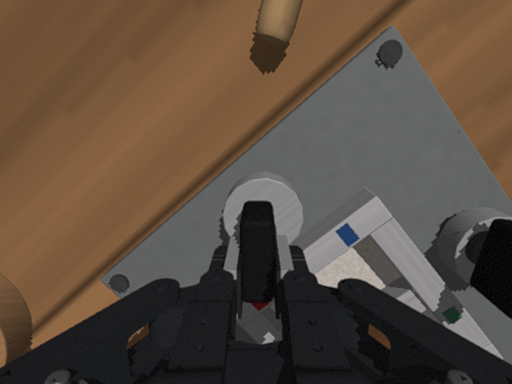

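Emit:
step_arm(
  targets="0 0 0 0 0 0 0.3; 0 0 0 0 0 0 0.3; 0 2 6.4 0 0 0 0.3; 0 1 0 0 0 0 0.3; 0 0 0 0 0 0 1; 0 0 0 0 0 0 1; 0 0 0 0 0 0 1; 0 0 0 0 0 0 1",
)

```text
time: 14.95
ee_pos: [0.4606, 0.1428, 0.0623]
tcp_rot: [-1.478, -0.664, 0.671]
contact_force: [-1.8, -1.5, 1.4]
finger_gap: 0.0141
```

```bash
python3 snap.py wrist w14
```

```text
t 14.95 pos [0.4606 0.1428 0.0623] yaw 48.89 F [-1.8 -1.5  1.4] T [ 0.022  0.079 -0.045] gap 0.014087912139609202
```

Emit:
step_arm(
  targets="0 0 0 0 8 0 1; 0 0 0 0 8 0 1; 0 0 0 0 8 0 1; 0 0 0 0 8 0 1; 0 0 0 0 0 0 1; 0 0 0 0 0 0 1; 0 0 0 0 0 0 1; 0 0 0 0 0 0 1",
)

```text
time: 16.0
ee_pos: [0.4605, 0.1427, 0.0623]
tcp_rot: [-1.573, -0.221, 0.225]
contact_force: [-2.1, -2.2, 1.9]
finger_gap: 0.0139
```

```bash
python3 snap.py wrist w15
```

```text
t 16.0 pos [0.4605 0.1427 0.0623] yaw 16.26 F [-2.1 -2.2  1.9] T [-0.073  0.088 -0.108] gap 0.013867872676590684
```

View pics/w15.png

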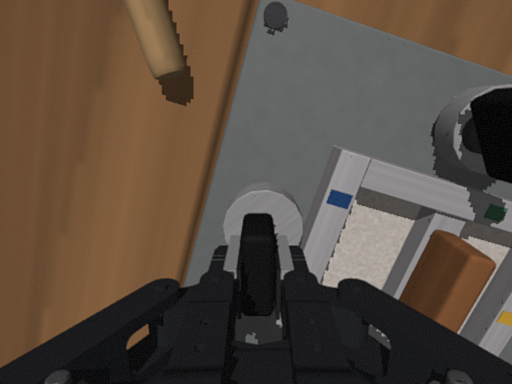

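```bash
python3 - <<'E'
from h import *
import bench
s=dict(bench.state());s["ee_pos"]=np.array([.4605,.1427,.135]);plan(s,[.6515,.155,.135],40,4,0.1)
E
```

```text
dist mm 191.39563735884886 deg 23.762896389945052
46.7 -0.1 -10.4 0.2 -5.9 -0.1 0.1; 45.4 -0.0 -15.2 0.2 -5.9 -0.1 0.1; 43.6 0.0 -19.8 0.2 -5.9 -0.1 0.1; 41.3 0.0 -24.2 0.2 -5.9 -0.1 0.1
```

Emit:
step_arm(
  targets="0 0 0 0 0 0 0.3; 0 0 0 0 0 0 0.2; 0 -35 0 0 0 0 0.1; 20 -35 -5 0 0 0 0.1; 47 0 -10 0.1 -6 0 0.1; 45 0 -15 0.1 -6 0 0.1; 43 0 -20 0.1 -6 0 0.1; 20 0 -15 0.1 -6 0 0.1",
)

```text
time: 17.05
ee_pos: [0.6531, 0.1553, 0.1336]
tcp_rot: [-1.502, -0.56, 0.567]
contact_force: [0.1, -0.6, 0.1]
finger_gap: 0.0382
```

```bash
python3 snap.py wrist w16;python3 meas.py pics/w16.npz; python3 - <<'E'
from h import *
import bench
plan(bench.state(),[.6515,.155,.085],40.2,3,0.1)
E
```

```text
t 17.05 pos [0.6531 0.1553 0.1336] yaw 41.24 F [ 0.1 -0.6  0.1] T [-0.049  0.038 -0.015] gap 0.03819196909767204
bar 174 [466.4 149.5] [ 2.3 20.6] angle 107.6
bar 1276 [555.  223.3] [15.4 23.2] angle 131.8
bar 1293 [651.4 155.7] [14.4 39.4] angle 130.8
bar 1538 [562.   69.3] [15.6 39.5] angle 136.6
frame ((555.8902587890625, 143.7337646484375), (117.58100891113281, 156.0761260986328), 89.39038848876953)
block ((556.7652587890625, 147.92271423339844), (59.274784088134766, 13.707417488098145), 89.30530548095703)
dist mm 49.10197997224896 deg 1.1732053709898491
-0.8 16.3 1.0 0.1 0.4 -0.1 0.1; -0.8 16.3 1.0 0.1 0.4 -0.1 0.1; -0.8 16.3 0.9 0.1 0.4 -0.1 0.1
```

View pics/w16.png

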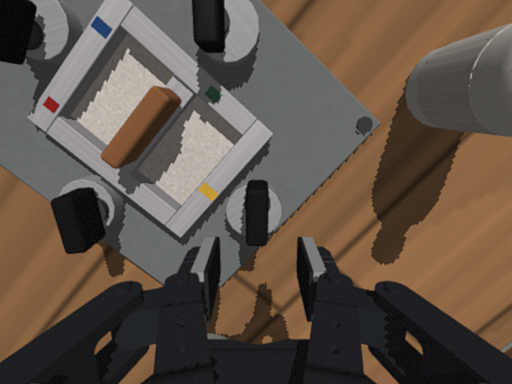

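Emit:
step_arm(
  targets="-0.8 16 1 0 0.3 0 0.1; -0.8 16 1 0 0.3 0 0.1; -0.5 16 0.5 0 0.3 0 0.1; 0 16 0 0 0 0 0.2; 0 6 0 0 0 0 0.3; 0 0 0 0 0 0 0.3; 0 0 0 0 0 0 0.3; 0 0 0 0 0 0 0.3",
)

```text
time: 18.1
ee_pos: [0.6478, 0.1551, 0.0573]
tcp_rot: [-1.505, -0.545, 0.554]
contact_force: [-0.2, -0.8, 0.1]
finger_gap: 0.0299
```

```bash
python3 - <<'E'
from h import *
import bench
s=bench.state();print(yaw(s));plan(s,[.6514,.1555,.0615],40.3,1,0.3)
E
```

```text
40.19999676213132
dist mm 5.536731636203399 deg 0.4412426077806018
2.9 -4.2 -2.1 0.1 -0.1 -0.4 0.3
```

Emit:
step_arm(
  targets="3 -4 -2 0 0 -0.3 0.3; 0 0 0 0 0 0 1; 0 0 0 0 0 0 1; 0 0 0 0 0 0 1; 0 0 0 0 8 0 1; 0 0 0 0 8 0 1; 0 0 0 0 7.5 0 1; 0 0 0 0 0 0 1",
)

```text
time: 19.1
ee_pos: [0.6519, 0.1549, 0.0632]
tcp_rot: [-1.564, -0.221, 0.221]
contact_force: [-1.8, -2.2, 1.6]
finger_gap: 0.0136
```

```bash
python3 - <<'E'
from h import *
import bench
s=dict(bench.state());print(s["ee_pos"],yaw(s),s["ft_torque"],s["q"]);
s["ee_pos"]=s["ee_pos"]+np.array([0,0,.07]);plan(s,[.5495,.2297,.135],41.5,4,0.1)
E
```

```text
[0.65192931 0.15489421 0.06317998] 16.10477342912798 [-0.10438427  0.05888605 -0.09474109] [ 0.06610566  0.49957067  1.59457913 -0.00539833  1.04722326 -0.21227892]
dist mm 126.85023479031993 deg 25.396516604283594
-19.4 -0.6 25.1 0.1 -6.3 -0.0 0.1; -16.5 -0.5 27.1 0.1 -6.3 -0.0 0.1; -13.4 -0.5 28.7 0.1 -6.3 -0.0 0.1; -10.2 -0.5 30.0 0.1 -6.3 -0.0 0.1
```

Emit:
step_arm(
  targets="0 0 0 0 0 0 0.3; 0 0 0 0 0 0 0.2; 0 -35 0 0 0 0 0.1; -5 -35 10 0 -3 0 0.1; -19 0 25 0 -6 0 0.1; -15 0 27 0 -6 0 0.1; -13 0 29 0 -6 0 0.1; -8 0 24 0 -4 0 0.1",
)

```text
time: 20.1
ee_pos: [0.5449, 0.232, 0.1357]
tcp_rot: [-1.497, -0.58, 0.574]
contact_force: [-0.7, 0.1, 0.0]
finger_gap: 0.0388
```

```bash
python3 snap.py wrist w17;python3 meas.py pics/w17.npz; python3 - <<'E'
from h import *
import bench
plan(bench.state(),[.549,.2297,.065],41,4,0.1)
E
```

```text
t 20.1 pos [0.5449 0.232  0.1357] yaw 42.24 F [-0.7  0.1  0. ] T [0.027 0.009 0.018] gap 0.03881260456674178
bar 1248 [549.  230.3] [15.  39.9] angle 130.9
bar 1408 [460.8 143.7] [15.2 40.2] angle 106.9
bar 345 [558.9  72.1] [14.9 21.2] angle 135.4
frame ((555.9697265625, 148.7939910888672), (155.9154052734375, 110.5395736694336), 0.21348625421524048)
block ((560.9273071289062, 174.35031127929688), (3.2581305503845215, 9.523604393005371), 27.297584533691406)
dist mm 70.59128017324132 deg 1.4305910943898241
0.5 17.6 -1.7 0.0 0.4 0.0 0.1; 0.6 17.6 -1.7 0.0 0.4 0.0 0.1; 0.6 17.6 -1.7 0.0 0.4 0.0 0.1; 0.6 17.6 -1.7 0.0 0.4 0.0 0.1
```

View pics/w17.png

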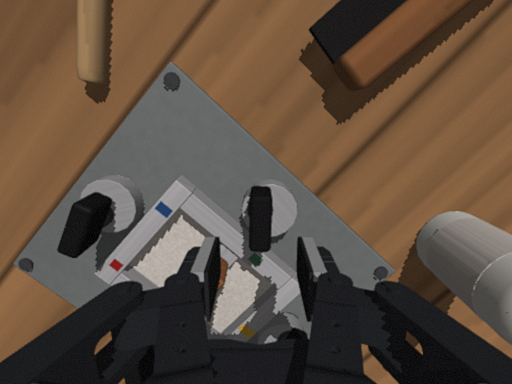

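Emit:
step_arm(
  targets="0.5 17 -1.7 0 0.3 0 0.1; 0.5 17 -1.7 0 0.3 0 0.1; 0.5 17 -1.5 0 0.3 0 0.1; 0.5 16 -1 0 0.3 0 0.2; 0 0 0 0 0 0 0.3; 0 0 0 0 0 0 0.3; 0 0 0 0 0 0 0.3; 0 0 0 0 0 0 0.3",
)

```text
time: 21.15
ee_pos: [0.5506, 0.2287, 0.0628]
tcp_rot: [-1.5, -0.562, 0.558]
contact_force: [-0.2, 0.2, -0.3]
finger_gap: 0.03
```

```bash
python3 - <<'E'
from h import *
import bench
s=bench.state();print(yaw(s));plan(s,[.549,.2299,.0625],40.9,1,0.3)
E
```

```text
40.9770908800157
dist mm 2.030137482624549 deg 0.23305167489248535
-0.4 0.3 2.0 0.2 0.1 0.1 0.3
```

Emit:
step_arm(
  targets="-0.4 0 2 0 0 0 0.3; 0 0 0 0 0 0 1; 0 0 0 0 0 0 1; 0 0 0 0 0 0 1; 0 0 0 0 8 0 1; 0 0 0 0 8 0 1; 0 0 0 0 8 0 1; 0 0 0 0 0 0 1",
)

```text
time: 22.15
ee_pos: [0.549, 0.23, 0.0639]
tcp_rot: [-1.562, -0.228, 0.222]
contact_force: [0.2, -0.8, 1.2]
finger_gap: 0.0139
```

```bash
python3 - <<'E'
from h import *
import bench
s=dict(bench.state());print(s["ee_pos"],yaw(s),s["ft_torque"],s["contact_force"]);
s["ee_pos"]=s["ee_pos"]+np.array([0,0,.07]);plan(s,[.562,.069,.135],47,4,0.1)
E
```

```text
[0.5490156  0.23000399 0.06385568] 16.399742927518012 [-0.09872084  0.17127544 -0.14328163] [ 0.16612474 -0.79411547  1.15133946]
dist mm 161.5307673237517 deg 30.60193510502357
-8.2 -0.2 -39.5 0.1 -7.7 0.0 0.1; -13.4 -0.2 -38.1 0.1 -7.7 0.0 0.1; -18.4 -0.2 -36.0 0.1 -7.7 0.0 0.1; -23.0 -0.3 -33.2 0.1 -7.7 0.0 0.1
```

Emit:
step_arm(
  targets="0 0 0 0 0 0 0.3; 0 0 0 0 0 0 0.2; 0 -35 0 0 0 0 0.1; -2 -35 -15 0 -3 0 0.1; -8 0 -39 0 -8 0 0.1; -14 0 -38 0 -8 0 0.1; -18 0 -36 0 -8 0 0.1; -15 0 -15 0 -3 0 0.1",
)

```text
time: 23.15
ee_pos: [0.5708, 0.0721, 0.1373]
tcp_rot: [-1.475, -0.662, 0.651]
contact_force: [0.6, 0.5, 0.4]
finger_gap: 0.0384
```

```bash
python3 snap.py wrist w18;python3 meas.py pics/w18.npz; python3 - <<'E'
from h import *
import bench
plan(bench.state(),[.562,.069,.065],47,4,0.1)
E
```

```text
t 23.15 pos [0.5708 0.0721 0.1373] yaw 48.14 F [0.6 0.5 0.4] T [ 0.034 -0.005  0.06 ] gap 0.038410343507438646
bar 1019 [462.7 134.8] [15.5 23.4] angle 105.7
bar 1582 [550. 225.] [15.  31.4] angle 105.1
bar 1288 [561.3  68.5] [14.8 39.9] angle 138.0
bar 1489 [651.  154.8] [15.2 39.8] angle 106.3
frame ((555.982666015625, 148.03067016601562), (155.97740173339844, 125.90546417236328), 0.07801094651222229)
block ((556.1044311523438, 147.17001342773438), (59.48545837402344, 14.03408432006836), 89.4162368774414)
dist mm 72.83684622213015 deg 1.238393557671046
-1.8 18.1 1.6 0.1 0.3 0.0 0.1; -1.8 18.1 1.5 0.1 0.3 0.0 0.1; -1.8 18.1 1.5 0.1 0.3 0.0 0.1; -1.8 18.1 1.4 0.1 0.3 0.0 0.1
```

View pics/w18.png

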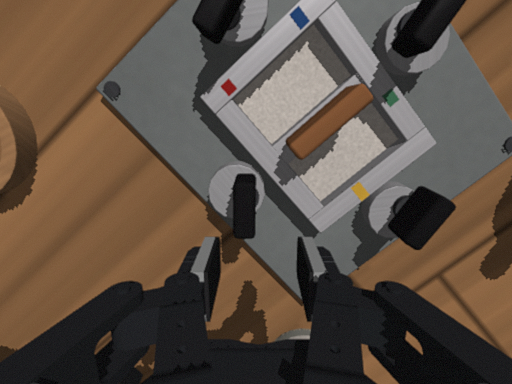

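Emit:
step_arm(
  targets="-2 17 1.5 0 0.3 0 0.1; -2 17 1.5 0 0.2 0 0.1; -2 17 1.5 0 0 0 0.1; -2 16 1.5 0 0 0 0.2; 0 4 0 0 0 0 0.3; 0 0 0 0 0 0 0.3; 0 0 0 0 0 0 0.3; 0 0 0 0 0 0 0.3",
)

```text
time: 24.2
ee_pos: [0.56, 0.0706, 0.0601]
tcp_rot: [-1.476, -0.655, 0.647]
contact_force: [0.1, 0.1, 0.0]
finger_gap: 0.0301
```

```bash
python3 - <<'E'
from h import *
import bench
s=bench.state();print(yaw(s));plan(s,[.5617,.0687,.0625],47.6,1,0.3)
E
```

```text
47.69605820222485
dist mm 3.501525078241633 deg 0.42037004095948605
-0.2 -2.4 -2.5 0.4 0.1 0.1 0.3
```

Emit:
step_arm(
  targets="-0.2 -2.4 -2.5 0.3 0 0 0.3; 0 0 0 0 0 0 1; 0 0 0 0 0 0 1; 0 0 0 0 0 0 1; 0 0 0 0 10 0 1; 0 0 0 0 10.5 0 1; 0 0 0 0 10.5 0 1; 0 0 0 0 0 0 1",
)

```text
time: 25.2
ee_pos: [0.562, 0.0675, 0.064]
tcp_rot: [-1.561, -0.221, 0.218]
contact_force: [-1.4, -0.4, 0.6]
finger_gap: 0.014
```

```bash
python3 - <<'E'
from h import *
import bench
s=dict(bench.state());print(s["ee_pos"],yaw(s),s["ft_torque"],s["contact_force"]);
s["ee_pos"]=s["ee_pos"]+np.array([0,0,.07]);plan(s,[.4605,.1430,.135],16.3,4,0.1)
E
```

```text
[0.56195597 0.06754319 0.06404102] 16.000981016435034 [-0.09954665  0.13912611 -0.20858626] [-1.36801393 -0.44850529  0.62747381]
dist mm 126.44351821145256 deg 0.33975913614307934
-19.2 -0.3 25.1 0.0 -0.1 0.0 0.1; -19.1 -0.3 25.1 0.0 -0.1 0.0 0.1; -19.1 -0.3 25.2 0.0 -0.1 0.0 0.1; -19.1 -0.3 25.2 0.0 -0.1 0.0 0.1
```

Emit:
step_arm(
  targets="0 0 0 0 0 0 0.3; 0 0 0 0 0 0 0.2; 0 -35 0 0 0 0 0.1; -5 -35 8 0 0 0 0.1; -19 0 25 0 0 0 0.1; -19 0 25 0 0 0 0.1; -19 0 25 0 0 0 0.1; -12 0 15 0 0 0 0.1",
)

```text
time: 26.2
ee_pos: [0.4627, 0.1425, 0.1367]
tcp_rot: [-1.56, -0.233, 0.221]
contact_force: [0.3, -0.0, 0.3]
finger_gap: 0.0385
```

```bash
python3 snap.py wrist w19;python3 meas.py pics/w19.npz; python3 - <<'E'
from h import *
import bench
plan(bench.state(),[.4606,.1430,.065],16.6,4,0.1)
E
```

```text
t 26.2 pos [0.4627 0.1425 0.1367] yaw 16.53 F [ 0.3 -0.   0.3] T [ 0.01   0.022 -0.001] gap 0.038496936063681604
bar 1860 [548.9 229.6] [16.  40.1] angle 105.5
bar 1295 [460.4 143.3] [14.9 39.7] angle 105.8
bar 521 [645.2 153.1] [ 6.5 39.6] angle 111.3
frame ((555.9866333007812, 152.36239624023438), (156.02467346191406, 117.34346771240234), 0.6122832298278809)
block ((555.6450805664062, 147.7197723388672), (59.5052375793457, 13.914175033569336), 89.3995361328125)
dist mm 71.31097174648473 deg 0.33793890608298505
-0.3 17.8 -0.0 0.0 -0.0 0.1 0.1; -0.3 17.8 -0.0 0.0 -0.0 0.1 0.1; -0.2 17.8 -0.0 0.0 -0.0 0.1 0.1; -0.2 17.8 -0.0 0.0 -0.0 0.1 0.1
```

View pics/w19.png

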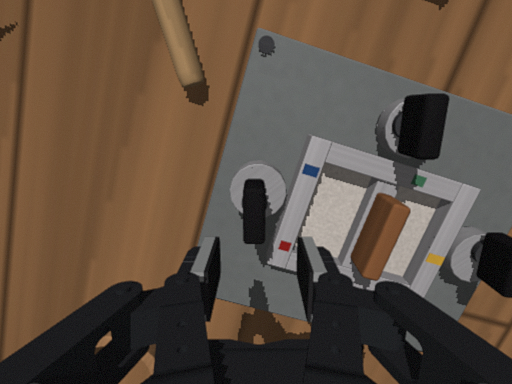

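Emit:
step_arm(
  targets="-0.3 18 0 0 0 0 0.1; -0.3 18 0 0 0 0 0.1; -0.2 18 0 0 0 0 0.1; -0.2 15 0 0 0 0 0.2; 0 2 0 0 0 0 0.3; 0 0 0 0 0 0 0.3; 0 0 0 0 0 0 0.3; 0 0 0 0 0 0 0.3",
)

```text
time: 27.25
ee_pos: [0.4655, 0.1425, 0.066]
tcp_rot: [-1.56, -0.241, 0.218]
contact_force: [-1.3, -0.5, 0.1]
finger_gap: 0.0298
```

```bash
python3 - <<'E'
from h import *
import bench
s=bench.state();print(yaw(s));plan(s,[.4605,.1430,.0625],16.5,1,0.3)
E
```

```text
16.726908479013336
dist mm 6.1693870193832625 deg 0.8606050057576105
-4.7 3.5 1.9 0.2 0.2 0.8 0.3
```

Emit:
step_arm(
  targets="-4.7 3.5 1.9 0.2 0.2 0.7 0.3; 0 0 0 0 0 0 1; 0 0 0 0 0 0 1; 0 0 0 0 0 0 1; 0 0 0 0 9 0 1; 0 0 0 0 9 0 1; 0 0 0 0 9 0 1; 0 0 0 0 0 0 1",
)

```text
time: 28.25
ee_pos: [0.4603, 0.143, 0.0628]
tcp_rot: [-1.565, 0.151, -0.154]
contact_force: [-0.7, -0.8, 0.5]
finger_gap: 0.0142
```

```bash
python3 - <<'E'
from h import *
import bench
s=dict(bench.state());print(s["ee_pos"],yaw(s),s["ft_torque"],s["contact_force"],s["q"]);
s["ee_pos"]=s["ee_pos"]+np.array([0,0,.07]);plan(s,[.6517,.1550,.135],16.3,4,0.1)
E
```

```text
[0.46033072 0.14303043 0.06283138] -11.14640853739728 [-0.1020203   0.09214091 -0.17410423] [-0.67017682 -0.77439202  0.50783734] [ 6.55743869e-02  1.17797916e-01  2.08719752e+00 -2.16139823e-04
  9.34880107e-01  2.60243902e-01]
dist mm 191.75551025016776 deg 27.446569900804274
46.4 -0.5 12.2 0.0 -6.9 0.0 0.1; 47.5 -0.5 6.6 0.0 -6.9 0.0 0.1; 47.9 -0.5 0.8 0.0 -6.9 0.0 0.1; 47.7 -0.5 -4.9 0.0 -6.9 0.0 0.1
```

Emit:
step_arm(
  targets="0 0 0 0 0 0 0.3; 0 0 0 0 0 0 0.2; 0 -35 0 0 0 0 0.1; 20 -35 5 0 -3 0 0.1; 46 0 12 0 -7 0 0.1; 47 0 7 0 -7 0 0.1; 46 0 1 0 -7 0 0.1; 20 0 -3 0 -3.5 0 0.1",
)

```text
time: 29.25
ee_pos: [0.6456, 0.1659, 0.1356]
tcp_rot: [-1.557, -0.248, 0.241]
contact_force: [-0.4, 0.0, -0.4]
finger_gap: 0.0384
```

```bash
python3 snap.py wrist w20;python3 meas.py pics/w20.npz; python3 - <<'E'
from h import *
import bench
plan(bench.state(),[.6515,.1550,.065],16.3,4,0.1)
E
```

```text
t 29.25 pos [0.6456 0.1659 0.1356] yaw 17.87 F [-0.4  0.  -0.4] T [-0.03   0.067  0.053] gap 0.03843049198672902
bar 2034 [549.7 229.8] [15.9 39.8] angle 106.5
bar 1226 [651.8 155.6] [15.  40.3] angle 106.0
bar 246 [556.5  84.9] [16.3  8.6] angle 44.4
frame ((555.983642578125, 147.96400451660156), (125.91630554199219, 155.9637908935547), 89.92540740966797)
block ((557.0490112304688, 147.6935272216797), (59.45053482055664, 14.083467483520508), 89.2560043334961)
dist mm 71.74493012780788 deg 1.6445395289883675
0.1 17.7 -2.9 0.0 0.4 0.1 0.1; 0.2 17.7 -2.9 0.0 0.4 0.1 0.1; 0.2 17.7 -2.9 0.0 0.4 0.1 0.1; 0.3 17.7 -2.9 0.0 0.4 0.1 0.1
```

View pics/w20.png

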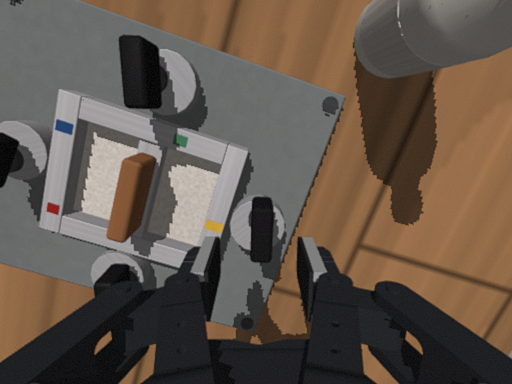

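Emit:
step_arm(
  targets="0.2 18 -2.5 0 0.4 0 0.1; 0.2 18 -2.5 0 0.4 0 0.1; 0.2 18 -2.5 0 0.4 0 0.1; 0.2 15 -2.5 0 0.4 0 0.2; 0 2 0 0 0 0 0.3; 0 0 0 0 0 0 0.3; 0 0 0 0 0 0 0.3; 0 0 0 0 0 0 0.3",
)

```text
time: 30.3
ee_pos: [0.6481, 0.1557, 0.0584]
tcp_rot: [-1.559, -0.223, 0.219]
contact_force: [0.8, 0.5, 0.0]
finger_gap: 0.0299
```

```bash
python3 - <<'E'
from h import *
import bench
s=bench.state();print(yaw(s));plan(s,[.6518,.1551,.0625],16.1,1,0.3)
E
```

```text
16.147060528984152
dist mm 5.583266804402037 deg 0.14403974662423
3.4 -4.1 -1.6 0.0 0.0 0.1 0.3
```

Emit:
step_arm(
  targets="3.4 -4 -1.6 0 0 0 0.3; 0 0 0 0 0 0 1; 0 0 0 0 0 0 1; 0 0 0 0 0 0 1; 0 0 0 0 1.7 0 1; 0 0 0 0 1.7 0 1; 0 0 0 0 1.7 0 1; 0 0 0 0 0 0 1",
)

```text
time: 31.3
ee_pos: [0.6519, 0.1548, 0.0643]
tcp_rot: [-1.567, -0.148, 0.146]
contact_force: [-1.9, -0.3, 1.0]
finger_gap: 0.0137
```

```bash
cat > tq.py <<'E'
from h import *
import bench
s=bench.state();print("yaw",round(yaw(s),2),"knob",round(139.45-(yaw(s)+90),2),"pos",np.round(s["ee_pos"],4),"T",np.round(s["ft_torque"],3),"F",np.round(s["contact_force"],1),"q6 tq",np.round(s["joint_torque"][5],3),"qv",np.round(s["joint_vel"],3))
E
python3 tq.py
```

```text
yaw 10.75 knob 38.7 pos [0.6519 0.1548 0.0643] T [-0.065  0.197  0.021] F [-1.9 -0.3  1. ] q6 tq 0.095 qv [-0.     0.001 -0.     0.001  0.002  0.005]
```

Emit:
step_arm(
  targets="0 0 0 0 0.5 0 1; 0 0 0 0 0.5 0 1; 0 0 0 0 0.5 0 1; 0 0 0 0 0.5 0 1; 0 0 0 0 0.5 0 1; 0 0 0 0 0.5 0 1; 0 0 0 0 0.5 0 1; 0 0 0 0 0.5 0 1",
)

```text
time: 32.3
ee_pos: [0.6519, 0.1548, 0.0643]
tcp_rot: [-1.57, -0.09, 0.088]
contact_force: [-2.0, -0.9, 0.9]
finger_gap: 0.0136
```

```bash
python3 tq.py
```

```text
yaw 6.48 knob 42.97 pos [0.6519 0.1548 0.0643] T [-0.102  0.179  0.192] F [-2.  -0.9  0.9] q6 tq 0.059 qv [ 0.001 -0.003 -0.002  0.     0.002  0.075]
```

Emit:
step_arm(
  targets="0 0 0 0 0.5 0 1; 0 0 0 0 0.5 0 1; 0 0 0 0 0.5 0 1; 0 0 0 0 0.5 0 1; 0 0 0 0 0.5 0 1; 0 0 0 0 0.5 0 1; 0 0 0 0 0.5 0 1; 0 0 0 0 0.5 0 1",
)

```text
time: 33.3
ee_pos: [0.6519, 0.1548, 0.0643]
tcp_rot: [-1.571, -0.031, 0.029]
contact_force: [-0.7, -0.7, 1.3]
finger_gap: 0.0135
```

```bash
python3 tq.py
```

```text
yaw 2.2 knob 47.25 pos [0.6519 0.1548 0.0643] T [-0.092  0.135  0.141] F [-0.7 -0.7  1.3] q6 tq 0.059 qv [-0.001  0.    -0.002  0.    -0.     0.073]
```

Emit:
step_arm(
  targets="0 0 0 0 0.4 0 1; 0 0 0 0 0.4 0 1; 0 0 0 0 0.4 0 1; 0 0 0 0 0.4 0 1; 0 0 0 0 0.4 0 1; 0 0 0 0 0.4 0 1; 0 0 0 0 0.4 0 1; 0 0 0 0 0.4 0 1",
)

```text
time: 34.3
ee_pos: [0.6519, 0.1548, 0.0643]
tcp_rot: [-1.572, 0.016, -0.018]
contact_force: [-1.6, -0.8, 1.4]
finger_gap: 0.0137
```

```bash
python3 tq.py
```

```text
yaw -1.23 knob 50.68 pos [0.6519 0.1548 0.0643] T [-0.062  0.166  0.107] F [-1.6 -0.8  1.4] q6 tq 0.071 qv [ 0.001  0.001 -0.002 -0.001  0.001  0.058]
```

Emit:
step_arm(
  targets="0 0 0 0 0.4 0 1; 0 0 0 0 0.4 0 1; 0 0 0 0 0.4 0 1; 0 0 0 0 0.4 0 1; 0 0 0 0 0.4 0 1; 0 0 0 0 0.4 0 1; 0 0 0 0 0.4 0 1; 0 0 0 0 0.4 0 1",
)

```text
time: 35.3
ee_pos: [0.6519, 0.1547, 0.0643]
tcp_rot: [-1.571, 0.063, -0.065]
contact_force: [-2.6, -0.2, 1.1]
finger_gap: 0.0143
```

```bash
python3 tq.py; python3 snap.py wrist w21
```

```text
yaw -4.66 knob 54.11 pos [0.6519 0.1547 0.0643] T [-0.096  0.168  0.091] F [-2.6 -0.2  1.1] q6 tq 0.071 qv [-0.001  0.001 -0.     0.001 -0.001  0.06 ]
t 35.3 pos [0.6519 0.1547 0.0643] yaw -4.66 F [-2.6 -0.2  1.1] T [-0.096  0.168  0.091] gap 0.014276353330354612
```

View pics/w21.png

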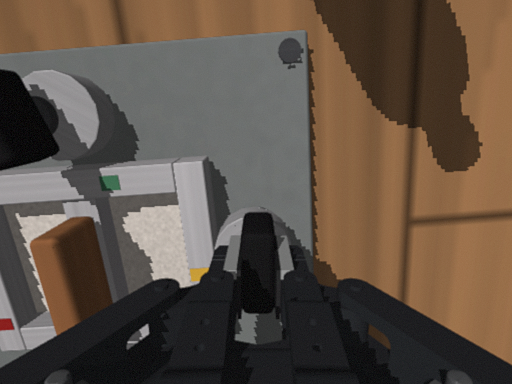

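Emit:
step_arm(
  targets="0 0 0 0 0.4 0 1; 0 0 0 0 0.4 0 1; 0 0 0 0 0.4 0 1; 0 0 0 0 0.4 0 1; 0 0 0 0 0.4 0 1; 0 0 0 0 0.4 0 1; 0 0 0 0 0.4 0 1; 0 0 0 0 0.4 0 1",
)

```text
time: 36.35
ee_pos: [0.652, 0.1547, 0.0643]
tcp_rot: [-1.569, 0.109, -0.111]
contact_force: [-0.6, -0.0, 1.3]
finger_gap: 0.0144
```

```bash
python3 tq.py
```

```text
yaw -8.05 knob 57.5 pos [0.652  0.1547 0.0643] T [-0.104  0.152  0.249] F [-0.6 -0.   1.3] q6 tq 0.168 qv [ 0.001  0.001 -0.002  0.     0.     0.059]
```

Emit:
step_arm(
  targets="0 0 0 0 0.1 0 1; 0 0 0 0 0.1 0 1; 0 0 0 0 0.1 0 1; 0 0 0 0 0.1 0 1; 0 0 0 0 0.1 0 1; 0 0 0 0 0.1 0 1; 0 0 0 0 0.1 0 1; 0 0 0 0 0.1 0 1",
)

```text
time: 37.35
ee_pos: [0.652, 0.1547, 0.0643]
tcp_rot: [-1.568, 0.121, -0.123]
contact_force: [-0.9, 0.0, 1.1]
finger_gap: 0.0135
```

```bash
python3 tq.py
```

```text
yaw -8.9 knob 58.35 pos [0.652  0.1547 0.0643] T [-0.112  0.141  0.201] F [-0.9  0.   1.1] q6 tq 0.224 qv [ 0.002  0.002  0.    -0.    -0.002  0.015]
```

```bash
python3 - <<'E'
from h import *
import bench
s=dict(bench.state())
s["ee_pos"]=s["ee_pos"]+np.array([0,0,.07]);plan(s,[.549,.2299,.135],16.3,4,0.1)
E
```

```text
dist mm 127.54445866191541 deg 25.204410017775167
-28.4 -0.2 14.6 0.0 -6.3 0.0 0.1; -26.6 -0.2 17.6 0.0 -6.3 0.0 0.1; -24.5 -0.2 20.4 0.0 -6.3 0.0 0.1; -22.1 -0.2 23.0 0.0 -6.3 0.0 0.1
```

Emit:
step_arm(
  targets="0 0 0 0 0 0 0.3; 0 0 0 0 0 0 0.2; 0 -35 0 0 0 0 0.1; -8 -35 5 0 -3 0 0.1; -27 0 15 0 -6 0 0.1; -25 0 18 0 -6 0 0.1; -24 0 20 0 -6 0 0.1; -15 0 17 0 -4 0 0.1",
)

```text
time: 38.35
ee_pos: [0.5495, 0.2286, 0.1368]
tcp_rot: [-1.558, -0.231, 0.222]
contact_force: [0.4, 0.3, 0.1]
finger_gap: 0.0383
```

```bash
python3 snap.py wrist w22;python3 meas.py pics/w22.npz; python3 - <<'E'
from h import *
import bench
plan(bench.state(),[.549,.2299,.064],16.2,4,0.1)
E
```

```text
t 38.35 pos [0.5495 0.2286 0.1368] yaw 16.54 F [0.4 0.3 0.1] T [ 0.019 -0.002 -0.011] gap 0.038318845147758386
bar 1269 [549.4 230.5] [14.6 39.6] angle 106.0
bar 524 [461.6 148.1] [31.8 15.3] angle 78.9
bar 635 [556.5 150.7] [53.1 12.3] angle 89.2
frame ((552.2001342773438, 152.14889526367188), (148.51390075683594, 116.44319152832031), 0.5327454209327698)
block ((556.0046997070312, 150.85324096679688), (56.24573516845703, 13.308379173278809), 89.92181396484375)
dist mm 72.50850823785156 deg 0.5798500530075349
0.2 18.1 -0.2 -0.0 0.1 0.1 0.1; 0.3 18.1 -0.2 -0.0 0.1 0.1 0.1; 0.3 18.1 -0.1 -0.0 0.1 0.1 0.1; 0.3 18.1 -0.1 -0.0 0.1 0.1 0.1
```

View pics/w22.png

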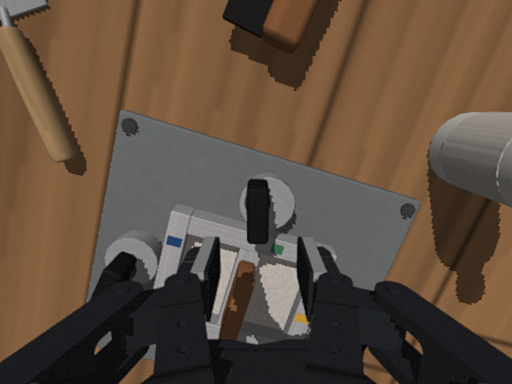

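Emit:
step_arm(
  targets="0.2 18 0 0 0.1 0 0.1; 0.2 18 0 0 0.1 0 0.1; 0.2 18 0 0 0 0 0.1; 0.2 15 0 0 0 0 0.2; 0 2 0 0 0 0 0.3; 0 0 0 0 0 0 0.3; 0 0 0 0 0 0 0.3; 0 0 0 0 0 0 0.3",
)

```text
time: 39.4
ee_pos: [0.5504, 0.2291, 0.0597]
tcp_rot: [-1.557, -0.226, 0.219]
contact_force: [0.2, -0.3, -0.8]
finger_gap: 0.0298
```

```bash
python3 - <<'E'
from h import *
import bench
s=bench.state();print(yaw(s));plan(s,[.549,.2300,.0635],16.2,1,0.3)
E
```

```text
16.251410183482182
dist mm 4.127349764172205 deg 0.2713533238729123
-1.1 -3.8 1.3 -0.1 0.1 0.3 0.3
```

Now grip and turn left by ~27°, the last part gently to feel it.

Emit:
step_arm(
  targets="-1.1 -3.8 1.3 0 0 0.3 0.3; 0 0 0 0 0 0 1; 0 0 0 0 0 0 1; 0 0 0 0 0 0 1; 0 0 0 0 6 0 1; 0 0 0 0 5 0 1; 0 0 0 0 4 0 1; 0 0 0 0 2 0 1",
)

```text
time: 40.4
ee_pos: [0.5493, 0.2302, 0.0651]
tcp_rot: [-1.57, 0.016, -0.016]
contact_force: [-0.4, -0.9, 0.5]
finger_gap: 0.0136
```

```bash
python3 tq.py
```

```text
yaw -1.17 knob 50.62 pos [0.5493 0.2302 0.0651] T [-0.125  0.086  0.153] F [-0.4 -0.9  0.5] q6 tq -0.055 qv [-0.001 -0.     0.     0.001 -0.001  0.289]
```

Emit:
step_arm(
  targets="0 0 0 0 2 0 1; 0 0 0 0 2 0 1; 0 0 0 0 1.5 0 1; 0 0 0 0 1 0 1; 0 0 0 0 0.8 0 1; 0 0 0 0 0.5 0 1; 0 0 0 0 0.4 0 1; 0 0 0 0 0.4 0 1",
)

```text
time: 41.4
ee_pos: [0.5494, 0.2302, 0.0651]
tcp_rot: [-1.566, 0.14, -0.141]
contact_force: [-0.5, 0.2, -0.3]
finger_gap: 0.014
```

```bash
python3 tq.py;python3 - <<'E'
from h import *
import bench
s=dict(bench.state())
s["ee_pos"]=s["ee_pos"]+np.array([0,0,.07]);plan(s,[.562,.068,.135],16,4,0.1)
E
```

```text
yaw -10.25 knob 59.7 pos [0.5494 0.2302 0.0651] T [-0.039  0.016  0.136] F [-0.5  0.2 -0.3] q6 tq 0.071 qv [-0.     0.    -0.001 -0.002  0.003  0.059]
dist mm 162.70395550274895 deg 26.253908801258902
10.3 0.0 -39.3 -0.0 -6.6 0.0 0.1; 5.8 0.0 -40.3 -0.0 -6.6 0.0 0.1; 1.1 0.0 -40.7 -0.0 -6.6 0.0 0.1; -3.5 0.0 -40.5 -0.0 -6.6 0.0 0.1
```

Emit:
step_arm(
  targets="0 0 0 0 0 0 0.3; 0 0 0 0 0 0 0.2; 0 -35 0 0 0 0 0.1; 5 -35 -15 0 -3 0 0.1; 9 0 -38 0 -6.5 0 0.1; 5 0 -39 0 -6.5 0 0.1; 0 0 -39 0 -6.5 0 0.1; -4 0 -22 0 -4 0 0.1",
)

```text
time: 42.4
ee_pos: [0.5666, 0.0727, 0.1378]
tcp_rot: [-1.558, -0.239, 0.234]
contact_force: [-0.0, -0.9, 0.0]
finger_gap: 0.0387
```

```bash
python3 snap.py wrist w23;python3 meas.py pics/w23.npz; python3 - <<'E'
from h import *
import bench
plan(bench.state(),[.5618,.068,.064],16,4,0.1)
E
```

```text
t 42.4 pos [0.5666 0.0727 0.1378] yaw 17.23 F [-0.  -0.9  0. ] T [-0.014  0.042  0.008] gap 0.03867808887275422
bar 2076 [461.  142.6] [39.8 15.4] angle 78.7
bar 1759 [651.1 155.1] [39.9 15.2] angle 81.3
bar 1254 [561.7  68.9] [15.  39.6] angle 106.2
frame ((555.9916381835938, 148.00570678710938), (155.96934509277344, 125.94786071777344), 0.05843314155936241)
block ((556.1881713867188, 147.79710388183594), (13.5559663772583, 59.66714859008789), 0.01170828752219677)
dist mm 74.04881973541356 deg 1.2511083856982976
-1.5 18.5 -0.3 0.0 0.3 0.0 0.1; -1.5 18.5 -0.3 0.0 0.3 0.0 0.1; -1.4 18.5 -0.3 0.0 0.3 0.0 0.1; -1.4 18.5 -0.3 0.0 0.3 0.0 0.1
```

View pics/w23.png

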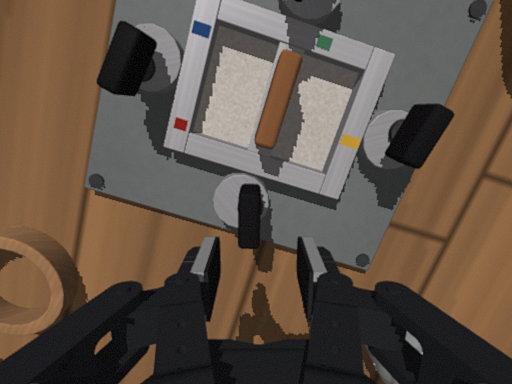

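Emit:
step_arm(
  targets="-1.5 18 -0.3 0 0.3 0 0.1; -1.5 18 -0.3 0 0.3 0 0.1; -1.5 18 -0.3 0 0.3 0 0.1; -1 16 -0.3 0 0.2 0 0.2; 0 2 0 0 0 0 0.3; 0 0 0 0 0 0 0.3; 0 0 0 0 0 0 0.3; 0 0 0 0 0 0 0.3",
)

```text
time: 43.45
ee_pos: [0.5609, 0.0703, 0.0596]
tcp_rot: [-1.559, -0.221, 0.219]
contact_force: [0.4, 0.9, 1.0]
finger_gap: 0.0298
```

```bash
python3 - <<'E'
from h import *
import bench
s=bench.state();print(yaw(s));plan(s,[.5619,.0680,.0635],16.1,1,0.3)
E
```

```text
16.0523533730989
dist mm 4.6377470572052735 deg 0.09256676876453647
0.3 -3.9 -2.5 -0.0 -0.0 0.1 0.3
```

Emit:
step_arm(
  targets="0.3 -3.9 -2.3 0 0 0 0.3; 0 0 0 0 0 0 1; 0 0 0 0 0 0 1; 0 0 0 0 0 0 1; 0 0 0 0 1.5 0 1; 0 0 0 0 1.5 0 1; 0 0 0 0 1 0 1; 0 0 0 0 0.5 0 1",
)

```text
time: 44.45
ee_pos: [0.5619, 0.0677, 0.0652]
tcp_rot: [-1.566, -0.156, 0.154]
contact_force: [-2.1, -0.6, 1.3]
finger_gap: 0.0141
```

```bash
python3 tq.py
```

```text
yaw 11.29 knob 38.16 pos [0.5619 0.0677 0.0652] T [-0.042  0.134  0.104] F [-2.1 -0.6  1.3] q6 tq 0.075 qv [ 0.    -0.    -0.002 -0.001 -0.     0.076]
```

Emit:
step_arm(
  targets="0 0 0 0 0.5 0 1; 0 0 0 0 0.5 0 1; 0 0 0 0 0.5 0 1; 0 0 0 0 0.5 0 1; 0 0 0 0 0.5 0 1; 0 0 0 0 0.5 0 1; 0 0 0 0 0.4 0 1; 0 0 0 0 0.4 0 1",
)

```text
time: 45.45
ee_pos: [0.5619, 0.0677, 0.0652]
tcp_rot: [-1.569, -0.1, 0.098]
contact_force: [-1.3, -0.7, 1.4]
finger_gap: 0.0138
```

```bash
python3 tq.py
```

```text
yaw 7.22 knob 42.23 pos [0.5619 0.0677 0.0652] T [-0.017  0.116  0.098] F [-1.3 -0.7  1.4] q6 tq 0.072 qv [ 0.001  0.001  0.002  0.001 -0.     0.06 ]
```

Emit:
step_arm(
  targets="0 0 0 0 0.4 0 1; 0 0 0 0 0.4 0 1; 0 0 0 0 0.4 0 1; 0 0 0 0 0.4 0 1; 0 0 0 0 0.4 0 1; 0 0 0 0 0.4 0 1; 0 0 0 0 0.4 0 1; 0 0 0 0 0.4 0 1",
)

```text
time: 46.45
ee_pos: [0.5619, 0.0676, 0.0652]
tcp_rot: [-1.571, -0.053, 0.051]
contact_force: [-0.5, -0.2, 0.7]
finger_gap: 0.0141
```

```bash
python3 tq.py
```

```text
yaw 3.8 knob 45.65 pos [0.5619 0.0676 0.0652] T [-0.061  0.14   0.204] F [-0.5 -0.2  0.7] q6 tq 0.072 qv [ 0.    -0.    -0.    -0.001 -0.001  0.059]
```

Emit:
step_arm(
  targets="0 0 0 0 0.4 0 1; 0 0 0 0 0.4 0 1; 0 0 0 0 0.4 0 1; 0 0 0 0 0.4 0 1; 0 0 0 0 0.4 0 1; 0 0 0 0 0.4 0 1; 0 0 0 0 0.4 0 1; 0 0 0 0 0.4 0 1",
)

```text
time: 47.45
ee_pos: [0.5618, 0.0676, 0.0651]
tcp_rot: [-1.572, -0.006, 0.005]
contact_force: [-1.2, -2.0, 0.6]
finger_gap: 0.0134
```

```bash
python3 tq.py
```

```text
yaw 0.4 knob 49.05 pos [0.5618 0.0676 0.0651] T [-0.039  0.132  0.183] F [-1.2 -2.   0.6] q6 tq 0.162 qv [0.001 0.    0.001 0.001 0.    0.058]
```

Emit:
step_arm(
  targets="0 0 0 0 0.15 0 1; 0 0 0 0 0.15 0 1; 0 0 0 0 0.15 0 1; 0 0 0 0 0.15 0 1; 0 0 0 0 0.15 0 1; 0 0 0 0 0.15 0 1; 0 0 0 0 0.15 0 1; 0 0 0 0 0.15 0 1",
)

```text
time: 48.45
ee_pos: [0.5618, 0.0676, 0.0652]
tcp_rot: [-1.572, 0.011, -0.012]
contact_force: [-2.2, -1.3, 1.8]
finger_gap: 0.0139
```

```bash
python3 tq.py; python3 snap.py wrist w24; python3 tq.py
```

```text
yaw -0.84 knob 50.29 pos [0.5618 0.0676 0.0652] T [-0.088  0.186  0.324] F [-2.2 -1.3  1.8] q6 tq 0.277 qv [ 0.    -0.     0.002  0.002  0.     0.022]
t 48.45 pos [0.5618 0.0676 0.0652] yaw -0.84 F [-2.2 -1.3  1.8] T [-0.088  0.186  0.324] gap 0.013924471396453869
yaw -0.84 knob 50.29 pos [0.5618 0.0676 0.0651] T [-0.085  0.146  0.345] F [-1.9 -1.2  0.6] q6 tq 0.295 qv [ 0.001 -0.001 -0.     0.     0.002 -0.004]
```

View pics/w24.png

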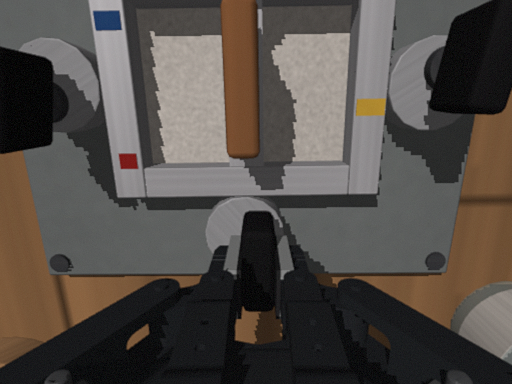

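```bash
python3 meas.py pics/w24.npz; python3 - <<'E'
from h import *
d=load("pics/w24.npz"); print(ray(d,[[116,197],[379,194]],.032).round(4).tolist())
d=load("pics/w23.npz"); print(ray(d,[[164,148],[328,200]],.032).round(4).tolist())
E
```

```text
bar 4353 [650.4 154.3] [39.  15.7] angle 83.0
bar 1789 [466.8 141.1] [40.2  5.9] angle 76.7
bar 2865 [561.8  68.7] [39.6 17.1] angle 88.7
bar 193 [544.6  75. ] [1.5 6.2] angle 179.4
bar 204 [578.4  75.2] [3.7 8.5] angle 151.2
frame ((555.7887573242188, 135.75709533691406), (101.90103149414062, 156.41879272460938), 89.2009506225586)
block ((556.1094970703125, 147.27024841308594), (13.697476387023926, 58.29578399658203), 0.2399444729089737)
[[0.4858, 0.0931, 0.032], [0.6272, 0.0926, 0.032]]
[[0.4875, 0.0918, 0.032], [0.6194, 0.09, 0.032]]
```

Emit:
step_arm(
  targets="0 0 0 0 0.06 0 1; 0 0 0 0 0.06 0 1; 0 0 0 0 0.06 0 1; 0 0 0 0 0.06 0 1; 0 0 0 0 0.06 0 1; 0 0 0 0 0.06 0 1; 0 0 0 0 0.06 0 1; 0 0 0 0 0.06 0 1",
)

```text
time: 49.5
ee_pos: [0.5618, 0.0676, 0.0651]
tcp_rot: [-1.572, 0.018, -0.019]
contact_force: [-2.0, 0.4, 2.3]
finger_gap: 0.0137
```

```bash
python3 tq.py
```

```text
yaw -1.35 knob 50.8 pos [0.5618 0.0676 0.0651] T [-0.075  0.157  0.389] F [-2.   0.4  2.3] q6 tq 0.31 qv [ 0.    -0.002 -0.     0.001  0.     0.008]
```

```bash
python3 - <<'E'
from h import *
import bench
s=dict(bench.state())
s["ee_pos"]=s["ee_pos"]+np.array([0,0,.07]);plan(s,[.5492,.230,.135],-10.3,4,0.1)
E
```

```text
dist mm 162.89720448400848 deg 8.954111910177392
-4.1 -0.0 40.5 0.0 2.2 0.0 0.1; -5.7 -0.0 40.3 0.0 2.2 0.0 0.1; -7.3 0.0 40.1 0.0 2.2 0.0 0.1; -8.8 0.0 39.8 0.0 2.2 0.0 0.1
```

Emit:
step_arm(
  targets="0 0 0 0 0 0 0.3; 0 0 0 0 0 0 0.2; 0 -35 0 0 0 0 0.1; -2 -35 15 0 0 0 0.1; -5 0 40 0 2.2 0 0.1; -6 0 40 0 2.2 0 0.1; -7 0 40 0 2.2 0 0.1; -6 0 20 0 2 0 0.1",
)

```text
time: 50.5
ee_pos: [0.549, 0.2279, 0.1385]
tcp_rot: [-1.563, 0.143, -0.152]
contact_force: [0.6, -0.1, -0.2]
finger_gap: 0.0383
```

```bash
python3 snap.py wrist w25;python3 meas.py pics/w25.npz; python3 - <<'E'
from h import *
import bench
plan(bench.state(),[.5492,.230,.064],-10.3,4,0.1)
E
```

```text
t 50.5 pos [0.549  0.2279 0.1385] yaw -10.75 F [ 0.6 -0.1 -0.2] T [-0.004  0.071 -0.013] gap 0.03832066815872331
bar 1239 [549.4 230.4] [39.3 14.3] angle 79.4
bar 794 [652.  160.8] [30.1 14.7] angle 81.8
bar 664 [556.3 149.9] [54.7 13. ] angle 89.2
frame ((560.3646240234375, 151.979736328125), (117.91825103759766, 147.26766967773438), 89.99303436279297)
block ((556.3690795898438, 150.25595092773438), (56.82386016845703, 13.006538391113281), 89.88397216796875)
dist mm 74.47258545907171 deg 0.5623244694789925
0.1 18.6 0.1 -0.1 -0.1 0.1 0.1; 0.1 18.6 0.1 -0.1 -0.1 0.1 0.1; 0.1 18.6 0.1 -0.1 -0.1 0.1 0.1; 0.1 18.6 0.1 -0.1 -0.1 0.1 0.1
```

View pics/w25.png

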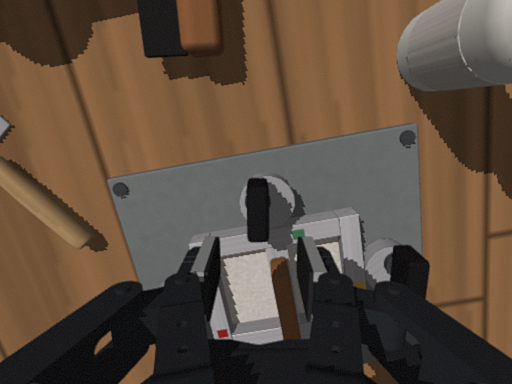

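Emit:
step_arm(
  targets="0.1 18 0.4 0 -0.1 0 0.1; 0.1 18 0.4 0 0 0 0.1; 0 18 0.4 0 0 0 0.1; 0 15 0.4 0 0 0 0.2; 0 3 0 0 0 0 0.3; 0 0 0 0 0 0 0.3; 0 0 0 0 0 0 0.3; 0 0 0 0 0 0 0.3",
)

```text
time: 51.55
ee_pos: [0.5495, 0.229, 0.0603]
tcp_rot: [-1.563, 0.144, -0.15]
contact_force: [0.4, -0.5, 0.3]
finger_gap: 0.0297
```

```bash
python3 - <<'E'
from h import *
import bench
s=bench.state();print(yaw(s));plan(s,[.5493,.2302,.0645],-10.3,1,0.3)
E
```

```text
-10.742678439553403
dist mm 4.400483686285151 deg 0.5208961029484198
-0.4 -4.2 1.2 -0.2 -0.4 0.2 0.3
```

Emit:
step_arm(
  targets="-0.4 -4 1.2 -0.2 -0.4 0.2 0.3; 0 0 0 0 0 0 1; 0 0 0 0 0 0 1; 0 0 0 0 0 0 1; 0 0 0 0 0.06 0 1; 0 0 0 0 0.06 0 1; 0 0 0 0 0.06 0 1; 0 0 0 0 0.06 0 1",
)

```text
time: 52.55
ee_pos: [0.5495, 0.2307, 0.066]
tcp_rot: [-1.566, 0.144, -0.144]
contact_force: [-1.0, -0.8, 0.9]
finger_gap: 0.0136
```

```bash
python3 tq.py
```

```text
yaw -10.5 knob 59.95 pos [0.5495 0.2307 0.066 ] T [0.034 0.071 0.133] F [-1.  -0.8  0.9] q6 tq 0.112 qv [-0.001  0.002 -0.002  0.    -0.     0.009]
```

Emit:
step_arm(
  targets="0 0 0 0 0.08 0 1; 0 0 0 0 0.08 0 1; 0 0 0 0 0.08 0 1; 0 0 0 0 0.08 0 1; 0 0 0 0 0.08 0 1; 0 0 0 0 0.08 0 1; 0 0 0 0 0.08 0 1; 0 0 0 0 0.08 0 1",
)

```text
time: 53.55
ee_pos: [0.5495, 0.2307, 0.0659]
tcp_rot: [-1.565, 0.153, -0.154]
contact_force: [-1.3, 0.3, 0.6]
finger_gap: 0.0138
```

```bash
python3 tq.py
```

```text
yaw -11.18 knob 60.63 pos [0.5495 0.2307 0.0659] T [0.02  0.094 0.066] F [-1.3  0.3  0.6] q6 tq 0.109 qv [ 0.002 -0.001 -0.001 -0.002  0.     0.014]
```

Emit:
step_arm(
  targets="0 0 0 0 0.35 0 1; 0 0 0 0 0.35 0 1; 0 0 0 0 0.35 0 1; 0 0 0 0 0.35 0 1; 0 0 0 0 0.35 0 1; 0 0 0 0 0.35 0 1; 0 0 0 0 0.3 0 1; 0 0 0 0 0.3 0 1",
)

```text
time: 54.55
ee_pos: [0.5496, 0.2307, 0.0659]
tcp_rot: [-1.562, 0.192, -0.193]
contact_force: [-0.1, 0.6, 0.2]
finger_gap: 0.0137
```

```bash
python3 tq.py
```

```text
yaw -14.07 knob 63.52 pos [0.5496 0.2307 0.0659] T [-0.058 -0.003  0.153] F [-0.1  0.6  0.2] q6 tq 0.083 qv [-0.001  0.001  0.001  0.     0.002  0.045]
```

Emit:
step_arm(
  targets="0 0 0 0 0.4 0 1; 0 0 0 0 0.4 0 1; 0 0 0 0 0.4 0 1; 0 0 0 0 0.4 0 1; 0 0 0 0 0.4 0 1; 0 0 0 0 0.35 0 1; 0 0 0 0 0.3 0 1; 0 0 0 0 0.3 0 1",
)

```text
time: 55.55
ee_pos: [0.5496, 0.2306, 0.0659]
tcp_rot: [-1.558, 0.235, -0.236]
contact_force: [-1.4, -0.2, 1.1]
finger_gap: 0.0139
```

```bash
python3 tq.py
```

```text
yaw -17.22 knob 66.67 pos [0.5496 0.2306 0.0659] T [-0.012  0.035  0.195] F [-1.4 -0.2  1.1] q6 tq 0.121 qv [-0.     0.     0.002 -0.002 -0.     0.046]
```

Emit:
step_arm(
  targets="0 0 0 0 0.15 0 1; 0 0 0 0 0.15 0 1; 0 0 0 0 0.15 0 1; 0 0 0 0 0.15 0 1; 0 0 0 0 0.15 0 1; 0 0 0 0 0.15 0 1; 0 0 0 0 0.15 0 1; 0 0 0 0 0.15 0 1",
)

```text
time: 56.55
ee_pos: [0.5497, 0.2307, 0.0659]
tcp_rot: [-1.556, 0.252, -0.254]
contact_force: [0.4, -0.1, 0.1]
finger_gap: 0.0136
```

```bash
python3 tq.py
```

```text
yaw -18.46 knob 67.91 pos [0.5497 0.2307 0.0659] T [0.036 0.046 0.234] F [ 0.4 -0.1  0.1] q6 tq 0.242 qv [-0.     0.001 -0.001  0.001 -0.001  0.022]
```

Emit:
step_arm(
  targets="0 0 0 0 0 0 0.4; 0 0 0 0 0 0 0.3; 0 -20 0 0 0 0 0.2; 0 -40 -10 0 0 0 0; 0 -50 -45 0 -3 0 0; 0 -40 -55 0 -5 0 0; 0 0 -50 0 -5 0 0; 0 0 -20 0 0 0 0",
)

```text
time: 57.55
ee_pos: [0.5104, 0.0611, 0.2216]
tcp_rot: [-1.571, 0.058, -0.078]
contact_force: [0.9, -1.0, -0.0]
finger_gap: 0.0428
```

```bash
python3 snap.py wrist w26;python3 meas.py pics/w26.npz; python3 snap.py scene s26
```

```text
t 57.55 pos [0.5104 0.0611 0.2216] yaw -4.95 F [ 0.9 -1.  -0. ] T [-0.021 -0.025 -0.017] gap 0.04283429159790444
bar 68 [544.6 211.2] [ 2.5 13.8] angle 172.8
bar 998 [651.5 155.2] [39.9 15.5] angle 82.0
bar 865 [460.8 142.6] [39.2 15.3] angle 79.3
bar 705 [562.2  68.5] [40.  15.4] angle 89.2
frame ((555.9882202148438, 147.97515869140625), (125.9519271850586, 155.97442626953125), 89.89556884765625)
block ((556.233642578125, 148.20993041992188), (59.61641311645508, 13.357940673828125), 89.93368530273438)
t 57.6 pos [0.5111 0.0598 0.2222] yaw -5.02 F [ 1.2 -1.9  0.8] T [-0.014 -0.063  0.022] gap 0.04286011199231971
```

View pics/w26.png

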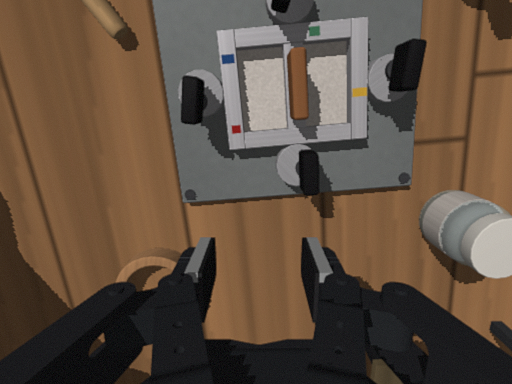

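View pics/s26.png

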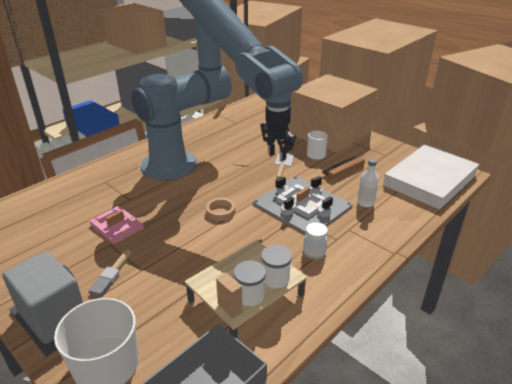

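```bash
python3 -c "
import bench;print(bench.job_done());s=bench.state();print(s['time'],s['contact_force'])"
```

```text
the job is handed in; nothing more can be done
None
the job is handed in; nothing more can be done
```

The job is done and handed in at about 57.6 s of the 72 s allowed; no verdict is reported. The frame was drawn out from under the shelf, let go flat, then picked up by its grip block and laid in the bed. All four knobs went to about 33° in star order. Then near went to about 60°, far to about 58° (firm bite, about 0.15 N m above free), left to about 60° and right to about 51° (about 0.24 N m above free).

**Check that disagreed:** Right's bite seemed real, but when I went back and felt left, it still turned freely. Right had been pressing against the friction of the near/far clamp, not against left. I turned left on to about 68°, where it bit at about 0.14 N m above free. That puts left past the 60° asked, out of the given order, and only after right was set.

**Last checks:**
- **Frame:** the final wrist picture shows it flat in the bed, about 1 mm off centre and about 1° off square.
- **Knobs:** near, far and right still stood where I left them, and left's angle comes from the tool reading only, as its bar was mostly out of view.
- **Gripper and bystanders:** the gripper was clear of everything. No bystander had visibly moved, but I did not measure them.
- **Not checked:** I judged the cam forces only from the turning torque. I did not feel far and right again after the last turn of left.

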